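Close and lock the painter's flasks for carrying

TASK

Close the flasks in the rack for carrying: move the funnel out of its flask and stand it in the white pot, set a rubber stopper squarely into the neck of every flask that is there, then knock the sprung pin in front of each flask fully down with the mallet. Last, stand the mallet on its head on the cork pad; do not press the pins with the gripper, and do not upset the flasks, the water jar or the tin.

Things in the scene. Friction and masses are not known exactly. Their poses are not given: they have to be found in the camera images.
- rack: White-painted wooden flask rack, a block 145 mm deep (x) x 350 wide (y) x 50 high, fixed to the table (it does not move), origin at the centre of its underside, x pointing away from the robot at yaw 0. Four square wells 25 mm deep lie in a row along its y at x +32 mm, 85 mm apart (y +127.5, +42.5, -42.5, -127.5 for wells 1 to 4); a round-headed steel pin stands in front of each well (same y, x -42 mm).
- pad: Cork pad 120 x 120 x 6 mm fixed on the table; origin at the centre of its underside.
- mallet_grip (a point): Mallet standing on its head on the table: black rubber cylinder head, 50 mm diameter, 60 mm high, axis upright, and a level wooden handle of rectangular section, 16 mm wide and 20 mm high, running from the head along -x of this frame to 180 mm from the head's axis. Mass about 0.24 kg, centre of mass about 16 mm from the head's axis. This point lies in the middle of the handle's section, 40 mm from the head's axis and 36 mm above the striking face; z up, x towards the head.
- mallet: Centre of the mallet's lower, striking face (the face it stands on); same axes as mallet_grip: z is the head's axis, the handle runs along -x.
- flask1: Amber glass wide-necked flask, 56 mm diameter, 85 mm high, mass about 0.3 kg, standing loosely in well 1 (its foot 25 mm above the table); origin at the centre of its underside, z up. May be absent (the well is then empty).
- flask1_mouth (a point): Centre of flask 1's mouth, level with the rim, 85 mm above its underside; neck bore 34 mm, neck 44 mm outside. z up.
- flask2: Amber glass wide-necked flask, 56 mm diameter, 85 mm high, mass about 0.3 kg, standing loosely in well 2 (its foot 25 mm above the table); origin at the centre of its underside, z up. Always there.
- flask2_mouth (a point): Centre of flask 2's mouth, level with the rim, 85 mm above its underside; neck bore 34 mm, neck 44 mm outside. z up.
- flask3: Amber glass wide-necked flask, 56 mm diameter, 85 mm high, mass about 0.3 kg, standing loosely in well 3 (its foot 25 mm above the table); origin at the centre of its underside, z up. May be absent (the well is then empty).
- flask3_mouth (a point): Centre of flask 3's mouth, level with the rim, 85 mm above its underside; neck bore 34 mm, neck 44 mm outside. z up.
- flask4: Amber glass wide-necked flask, 56 mm diameter, 85 mm high, mass about 0.3 kg, standing loosely in well 4 (its foot 25 mm above the table); origin at the centre of its underside, z up. May be absent (the well is then empty).
- flask4_mouth (a point): Centre of flask 4's mouth, level with the rim, 85 mm above its underside; neck bore 34 mm, neck 44 mm outside. z up.
- stopper1_center (a point): Tapered dark rubber stopper 1, standing on its narrow end on the table: 30 mm diameter at the foot, widening to 38 mm at 20 mm up, then a straight head 38 mm across and 12 mm high; 32 mm in all, about 30 g. This point is on its axis half-way up; z points from the narrow to the wide end. Any stopper fits any flask and goes about 11 mm into the neck, this point then being about 5 mm above the rim.
- stopper2_center (a point): Tapered dark rubber stopper 2, standing on its narrow end on the table: 30 mm diameter at the foot, widening to 38 mm at 20 mm up, then a straight head 38 mm across and 12 mm high; 32 mm in all, about 30 g. This point is on its axis half-way up; z points from the narrow to the wide end. Any stopper fits any flask and goes about 11 mm into the neck, this point then being about 5 mm above the rim.
- stopper3_center (a point): Tapered dark rubber stopper 3, standing on its narrow end on the table: 30 mm diameter at the foot, widening to 38 mm at 20 mm up, then a straight head 38 mm across and 12 mm high; 32 mm in all, about 30 g. This point is on its axis half-way up; z points from the narrow to the wide end. Any stopper fits any flask and goes about 11 mm into the neck, this point then being about 5 mm above the rim.
- stopper4_center (a point): Tapered dark rubber stopper 4, standing on its narrow end on the table: 30 mm diameter at the foot, widening to 38 mm at 20 mm up, then a straight head 38 mm across and 12 mm high; 32 mm in all, about 30 g. This point is on its axis half-way up; z points from the narrow to the wide end. Any stopper fits any flask and goes about 11 mm into the neck, this point then being about 5 mm above the rim.
- pin1_top (a point): Sprung locking pin in front of well 1: this point is the centre of the top of its steel head (24 mm diameter, 5 mm thick), 80 mm above the table when fully up (it may start up to 3 mm lower), 64 mm when fully down. Spring and friction: it takes about 5 to 6 N to drive and stays where it is left.
- pin2_top (a point): Sprung locking pin in front of well 2: this point is the centre of the top of its steel head (24 mm diameter, 5 mm thick), 80 mm above the table when fully up (it may start up to 3 mm lower), 64 mm when fully down. Spring and friction: it takes about 5 to 6 N to drive and stays where it is left.
- pin3_top (a point): Sprung locking pin in front of well 3: this point is the centre of the top of its steel head (24 mm diameter, 5 mm thick), 80 mm above the table when fully up (it may start up to 3 mm lower), 64 mm when fully down. Spring and friction: it takes about 5 to 6 N to drive and stays where it is left.
- pin4_top (a point): Sprung locking pin in front of well 4: this point is the centre of the top of its steel head (24 mm diameter, 5 mm thick), 80 mm above the table when fully up (it may start up to 3 mm lower), 64 mm when fully down. Spring and friction: it takes about 5 to 6 N to drive and stays where it is left.
- water_jar: Closed glass jar with an orange lid, 68 mm diameter, 95 mm high, a bystander; origin at its underside.
- tin: Closed tin, 72 mm diameter, 90 mm high, a bystander; origin at its underside.
- funnel_band (a point): Small metal funnel standing in the neck of flask 2 at the start: a straight round band on top, 48 mm across and 24 mm high, over a stem 24 mm across and 44 mm long; 68 mm high in all, about 60 g. This point is on its axis half-way up the band, 56 mm above the stem's end; z up. The flat underside of the band rests on the rim of the neck, the stem hanging inside.
- funnel_pot: White ceramic pot, 70 mm diameter, 65 mm high, fixed to the table, with a round bore 37 mm across and 59 mm deep in its top that keeps the funnel; origin at the centre of its underside. With the funnel hanging in it, funnel_band is about 77 mm above the table.

How it is judged:
On the way, in this order (a step that is already met when the one before it is completed fails the run):
1. a stopper is set squarely in the neck of every flask that is present (((horizontal distance between stopper1_center and flask1_mouth below 0.006 m and z of stopper1_center in the frame of flask1_mouth between -0.004 and 0.009 m and angle between the z axis of stopper1_center and the z axis of flask1_mouth, either way round below 0.15 rad) or (horizontal distance between stopper2_center and flask1_mouth below 0.006 m and z of stopper2_center in the frame of flask1_mouth between -0.004 and 0.009 m and angle between the z axis of stopper2_center and the z axis of flask1_mouth, either way round below 0.15 rad) or (horizontal distance between stopper3_center and flask1_mouth below 0.006 m and z of stopper3_center in the frame of flask1_mouth between -0.004 and 0.009 m and angle between the z axis of stopper3_center and the z axis of flask1_mouth, either way round below 0.15 rad) or (horizontal distance between stopper4_center and flask1_mouth below 0.006 m and z of stopper4_center in the frame of flask1_mouth between -0.004 and 0.009 m and angle between the z axis of stopper4_center and the z axis of flask1_mouth, either way round below 0.15 rad)) and ((horizontal distance between stopper1_center and flask2_mouth below 0.006 m and z of stopper1_center in the frame of flask2_mouth between -0.004 and 0.009 m and angle between the z axis of stopper1_center and the z axis of flask2_mouth, either way round below 0.15 rad) or (horizontal distance between stopper2_center and flask2_mouth below 0.006 m and z of stopper2_center in the frame of flask2_mouth between -0.004 and 0.009 m and angle between the z axis of stopper2_center and the z axis of flask2_mouth, either way round below 0.15 rad) or (horizontal distance between stopper3_center and flask2_mouth below 0.006 m and z of stopper3_center in the frame of flask2_mouth between -0.004 and 0.009 m and angle between the z axis of stopper3_center and the z axis of flask2_mouth, either way round below 0.15 rad) or (horizontal distance between stopper4_center and flask2_mouth below 0.006 m and z of stopper4_center in the frame of flask2_mouth between -0.004 and 0.009 m and angle between the z axis of stopper4_center and the z axis of flask2_mouth, either way round below 0.15 rad)) and ((horizontal distance between stopper1_center and flask3_mouth below 0.006 m and z of stopper1_center in the frame of flask3_mouth between -0.004 and 0.009 m and angle between the z axis of stopper1_center and the z axis of flask3_mouth, either way round below 0.15 rad) or (horizontal distance between stopper2_center and flask3_mouth below 0.006 m and z of stopper2_center in the frame of flask3_mouth between -0.004 and 0.009 m and angle between the z axis of stopper2_center and the z axis of flask3_mouth, either way round below 0.15 rad) or (horizontal distance between stopper3_center and flask3_mouth below 0.006 m and z of stopper3_center in the frame of flask3_mouth between -0.004 and 0.009 m and angle between the z axis of stopper3_center and the z axis of flask3_mouth, either way round below 0.15 rad) or (horizontal distance between stopper4_center and flask3_mouth below 0.006 m and z of stopper4_center in the frame of flask3_mouth between -0.004 and 0.009 m and angle between the z axis of stopper4_center and the z axis of flask3_mouth, either way round below 0.15 rad)) and ((horizontal distance between stopper1_center and flask4_mouth below 0.006 m and z of stopper1_center in the frame of flask4_mouth between -0.004 and 0.009 m and angle between the z axis of stopper1_center and the z axis of flask4_mouth, either way round below 0.15 rad) or (horizontal distance between stopper2_center and flask4_mouth below 0.006 m and z of stopper2_center in the frame of flask4_mouth between -0.004 and 0.009 m and angle between the z axis of stopper2_center and the z axis of flask4_mouth, either way round below 0.15 rad) or (horizontal distance between stopper3_center and flask4_mouth below 0.006 m and z of stopper3_center in the frame of flask4_mouth between -0.004 and 0.009 m and angle between the z axis of stopper3_center and the z axis of flask4_mouth, either way round below 0.15 rad) or (horizontal distance between stopper4_center and flask4_mouth below 0.006 m and z of stopper4_center in the frame of flask4_mouth between -0.004 and 0.009 m and angle between the z axis of stopper4_center and the z axis of flask4_mouth, either way round below 0.15 rad))), for 0.2 s.
2. the pin in front of every flask that is present is fully down (z of flask1 in the frame of pin1_top above -0.042 m and z of flask2 in the frame of pin2_top above -0.042 m and z of flask3 in the frame of pin3_top above -0.042 m and z of flask4 in the frame of pin4_top above -0.042 m), for 0.2 s.
At the end, for the whole second after the job is handed in: Each flask stands in its well (tilt under 0.15 rad), a stopper in its neck (axes within 6 mm, 0.15 rad; its middle under 9 mm above the rim), its pin within 3 mm of fully down. The funnel hangs upright in its pot. The mallet stands still on its head, within 50 mm of the pad's centre (all of step 1 and all of step 2 and horizontal distance between funnel_band and funnel_pot below 0.012 m and height (world z) of funnel_band between 0.07 and 0.09 m and angle between funnel_band's own z axis and vertical below 0.2 rad and angle between each of flask1, flask2, flask3, flask4's own z axis and vertical below 0.15 rad and linear speed of each of flask1, flask2, flask3, flask4, mallet below 0.03 m/s and horizontal distance between mallet and pad below 0.05 m and height (world z) of mallet below 0.012 m and angle between mallet's own z axis and vertical below 0.12 rad); the robot touches nothing.
It fails at once if a pin is pressed by the gripper or the arm (contact force between any of the fingers, the arm and pin1 above 3 N or contact force between any of the fingers, the arm and pin2 above 3 N or contact force between any of the fingers, the arm and pin3 above 3 N or contact force between any of the fingers, the arm and pin4 above 3 N).
It fails at once if a flask is tipped or lifted out of its well (angle between any of flask1, flask2, flask3, flask4's own z axis and vertical above 0.4 rad or height (world z) of any of flask1, flask2, flask3, flask4 above 0.05 m).
It fails at once if the water jar or the tin is knocked over or pushed away (angle between any of water_jar, tin's own z axis and vertical above 0.4 rad or distance of any of water_jar, tin from where it was at the start of the episode above 0.06 m).
Of flask1, flask3, flask4 only 2 to 3 are there at a start; the rules pass over those that are not, and their reading is None.
At some moment in a run one of mallet, stopper1, stopper2, stopper3, stopper4 may be knocked a few centimetres aside while the robot is not near it.
It also fails if it takes over 210 s, if anything falls off the work surface, if the arm or the gripper's body presses on something with over 40 N, if the wrist force passes 120 N, or if a joint passes its speed limit or range.

ROBOT

A 6-joint arm with a two-finger parallel gripper is mounted at the origin on the work surface. World frame = base frame: x ahead of the robot, y to its left, z up, the work surface at z = 0. Lengths are in m, angles in rad, forces in N, time in s.
With the tool pointing down it reaches from about 0.375 to 0.925 m from the base axis. Payload 5.7 kg.
Tool frame: the origin (TCP) lies midway between the tips of the shut fingers; the grasp point (between the pads) lies manip.hold_point_z behind it (manip.hold_point_z is the distance from the TCP to the grasp point, in m); z points along the fingers, y is the line along which they close (so a half turn about z gives the same grasp; the last joint's range is limited). The gripper opens to 85 mm and grips with 20 to 120 N. Pads are 22 mm wide; open, the fingers measure 114 mm over their backs; the gripper's body (76 mm by 85 mm) begins 54 mm behind the grasp point. The pads swing forward as they close: fully open they stand 13 mm farther back than shut.
Start: joints at [1.191, 0.359, 1.51, -0, 1.272, -0.115], TCP at [0.157, 0.579, 0.231] pointing down, gripper open.
Joint ranges: [-2.97, 2.97], [-1.01, 2.36], [0.21, 2.38], [-0.96, 4.11], [0.2, 2.71], [-2.98, 2.98]. Speed limits (rad/s): [2.39, 2.39, 3.14, 3.14, 3.14, 3.14].

INTERFACE

Orientations are given as a 3x3 rotation matrix whose columns are the frame's x, y, z axes.
In Python, from workcell import manip gives the robot as it stands.
- The arm moves only by the shell command python3 -m pendant 'ROWS'. ROWS is JSON, a list that holds one entry, the list of rows, each a list of 7 numbers: the turn, a rotation vector about the world's x, y, z in degrees, then the shift along the world's x, y, z in mm, then the opening, from -1 (shut) to 1 (fully open). In form: [[[wx, wy, wz, dx, dy, dz, gripper], ...]]. A call has 1 to 8 rows; each row is the pose to reach, as a shift and turn from the pose commanded when the call began; what a row does not reach only later rows make up. A row lasts 1/10 s, in which the tool goes at most 50 mm and 8.59 degrees, less where a joint would pass 70% of its speed; a pose out of reach is approached as far as the arm can. A call with a gripper value outside its range is refused whole. The fingers move at their own pace and stop on an object; the grip force is fixed at half the most. Time passes only in rows, so rows that repeat a pose let the fingers close. It gives the time, the measured TCP pose, the force, the opening and the grip force at its end, in the units of the state.
- manip.observe(): the state, without advancing time (a new reading comes with each control period).
- manip.capture(name): name is "scene" or "top"; returns a dict with "frame" (480x640x3 uint8, red, green, blue), "z_map" (480x640 float32, m along the optical axis (not along the pixel's ray), 0 where there is no reading), "fx", "fy", "cx", "cy" (pixels), "view" (4x4, takes a point from world to camera coordinates). Camera axes: x right, y down, z forward; pixel columns grow to the right and rows downward; lengths in m; the calibration is good to about 2 mm. A picture is of the moment at which its call begins.
- manip.hand_in(): hands the job in; it is judged then, once.
The state is a dict: "t": time; "qpos": joint angles; "qvel": joint speeds; "joint_efforts": joint torques, N m; "eef_pos": TCP position; "orientation": TCP orientation; "wrist_force": force on the tool from outside, world axes, zero at the start; "wrist_torque": the same for the moment, N m; "opening": opening from 0.0 (shut) to 1.0 (fully open); "gripper_force": force on a finger pad.
Only numpy, scipy, OpenCV 4.12 (cv2) and the standard library are available. Lean on these libraries where they do the work, as an engineer would, in place of code of your own. Each camera call takes 0.05 s, during which the arm holds its last target. There are 200 camera calls.

## Working session

There is one attempt and no reset: what is moved stays moved. The work goes in short steps, Python scripts to look and compute and a shell command to move; the robot and the scene stay as the last step left them, time stands still between calls to the robot, and variables do not carry over. Pictures are saved under pics/ and viewed, at most 14 in all, crops included, and the job is handed in when it is done.

```bash
ls; mkdir -p pics; python3 - <<'E'
from workcell import manip
import cv2, numpy as np
s=manip.observe(); print({k:np.round(v,3).tolist() for k,v in s.items()}, manip.hold_point_z)
for n in("scene","top"):
    c=manip.capture(n); cv2.imwrite(f"pics/{n}0.png",c["frame"][:,:,::-1]); print(n,c["fx"],c["fy"],c["cx"],c["cy"],np.round(c["view"],3).tolist())
    np.savez(f"{n}0.npz",**c)
E
```

```text
pics
{'t': 0.0, 'qpos': [1.191, 0.36, 1.511, -0.0, 1.272, -0.115], 'qvel': [0.001, 0.001, -0.002, -0.0, 0.002, -0.0], 'joint_efforts': [-0.001, -52.761, -27.863, -0.001, 0.013, 0.0], 'eef_pos': [0.157, 0.578, 0.23], 'orientation': [[-0.965, 0.262, -0.001], [0.262, 0.965, -0.002], [0.0, -0.002, -1.0]], 'wrist_force': [-0.786, -0.314, -0.123], 'wrist_torque': [0.004, -0.07, 0.022], 'gripper_force': 0.0, 'opening': 1.001} 0.0187
scene 436.2063879862042 436.2063879862042 313.77386888071544 242.271643824472 [[-0.033, 0.999, -0.002, 0.059], [0.824, 0.026, -0.566, -0.39], [-0.566, -0.02, -0.824, 1.288], [0.0, 0.0, 0.0, 1.0]]
top 614.6496702277824 614.6496702277824 313.66199300487995 239.0213619537367 [[-0.004, -1.0, -0.016, -0.014], [-0.995, 0.006, -0.102, 0.557], [0.103, 0.015, -0.995, 1.253], [0.0, 0.0, 0.0, 1.0]]
```

View pics/top0.png

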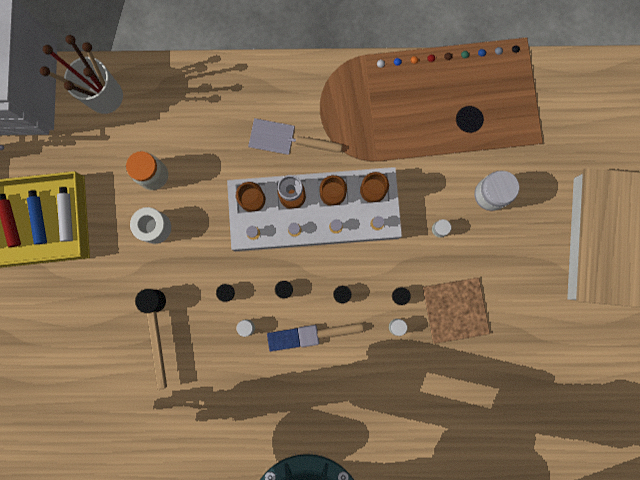

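View pics/scene0.png

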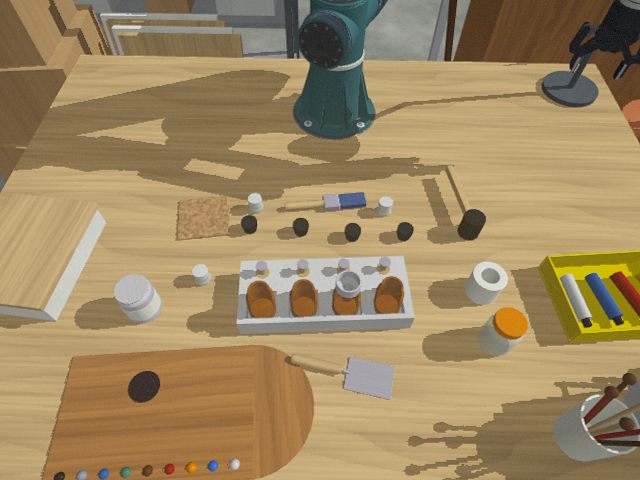

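The top view shows all four flasks: mouths near (251,197), (291,190, with the funnel), (332,188) and (374,185). The stoppers are near (226,292), (284,289), (342,294) and (401,296). The mallet head is at (150,300) with its handle pointing towards the robot, the pot is at (148,224), the jar at (143,167), the tin at (497,190) and the pad at (458,310).

```bash
cat > h.py <<'E'
import numpy as np, cv2
def cloud(c):
    v,u=np.mgrid[:480,:640]; z=c["z_map"]
    p=np.stack([(u-c["cx"])/c["fx"]*z,(v-c["cy"])/c["fy"]*z,z,np.ones_like(z)],-1)
    w=p@np.linalg.inv(c["view"]).T
    w=w[...,:3]; w[z==0]=np.nan; return w
def circ(w,xy,r,z0,z1):
    "centre, radius and median height of the points in a height band about xy"
    m=(np.hypot(w[...,0]-xy[0],w[...,1]-xy[1])<r)&(w[...,2]>z0)&(w[...,2]<z1)
    p=w[m]
    if len(p)<4: return None
    (x,y),R=cv2.minEnclosingCircle(p[:,:2].astype(np.float32))
    return np.round([x*1e3,y*1e3,R*1e3,np.median(p[:,2])*1e3,len(p)],1).tolist()
def at(w,u,v): return np.nanmedian(w[v-1:v+2,u-1:u+2].reshape(-1,3),0)
E
cat > m0.py <<'E'
import numpy as np
from h import *
T=cloud(np.load("top0.npz")); S=cloud(np.load("scene0.npz"))
for n,u,v,r,z0,z1 in [("st1",226,292,.03,.026,.04),("st2",284,289,.03,.026,.04),("st3",342,294,.03,.026,.04),("st4",401,296,.03,.026,.04),
 ("mallet",150,300,.035,.054,.07),("pot",160,224,.045,.058,.075),("jar",143,167,.045,.085,.11),("tin",497,190,.045,.08,.105),
 ("funnel",281,190,.035,.128,.142),("fl1",251,182,.033,.1,.12),("fl3",332,173,.033,.1,.12),("fl4",374,170,.033,.1,.12),
 ("pin1",252,232,.02,.07,.09),("pin2",294,229,.02,.07,.09),("pin3",336,227,.02,.07,.09),("pin4",377,223,.02,.07,.09),("pad",458,310,.09,.003,.012)]:
    p=at(T,u,v); print(n,np.round(p*1e3,0),circ(T,p,r,z0,z1),circ(S,p,r,z0,z1))
a=at(T,154,325);b=at(T,162,380);print("handle",a,b)
m=(T[...,2]>.025)&(T[...,2]<.05)&(T[...,1]>.2)&(T[...,1]<.35)&(T[...,0]<.42)&(T[...,0]>.2);print(T[m].mean(0),np.polyfit(T[m][:,0],T[m][:,1],1),T[m][:,0].min(),np.median(T[m][:,2]))
m=(T[...,2]>.044)&(T[...,2]<.056)&(T[...,0]>.4)&(T[...,0]<.75)&(abs(T[...,1])<.25)
print("rack",cv2.minAreaRect(T[m][:,:2].astype(np.float32)*1000))
E
python3 m0.py
```

```text
st1 [448. 165.  31.] [445.9, 168.3, 19.2, 31.4, 263.0] [449.4, 165.8, 19.7, 30.3, 186.0]
st2 [454.  45.  31.] [452.3, 46.3, 18.8, 31.7, 257.0] [457.0, 44.5, 20.0, 30.5, 185.0]
st3 [443. -75.  32.] [441.7, -74.6, 18.8, 31.2, 261.0] [445.8, -76.5, 19.8, 30.4, 182.0]
st4 [ 438. -196.   31.] [437.7, -196.0, 19.0, 31.2, 263.0] [440.1, -198.2, 19.5, 30.2, 179.0]
mallet [432. 314.  61.] [430.0, 321.2, 25.4, 59.5, 473.0] [433.7, 319.7, 27.0, 58.6, 312.0]
pot [587. 296.  65.] [585.9, 319.8, 34.6, 64.4, 416.0] [590.0, 318.3, 34.4, 63.3, 422.0]
jar [698. 325.  95.] [700.7, 330.8, 30.8, 94.3, 701.0] [704.1, 328.2, 31.0, 93.5, 818.0]
tin [ 647. -384.   88.] [652.3, -392.0, 34.7, 88.8, 903.0] [655.4, -395.0, 34.4, 88.7, 842.0]
funnel [646.  46. 111.] [648.3, 28.0, 24.2, 132.9, 82.0] [650.5, 26.7, 24.8, 132.0, 101.0]
fl1 [668. 108.  84.] [646.8, 112.5, 21.3, 108.3, 84.0] [645.9, 110.4, 21.9, 107.7, 125.0]
fl3 [693. -56.  46.] [667.2, -55.8, 16.9, 108.4, 58.0] [667.0, -57.7, 19.1, 107.5, 89.0]
fl4 [ 698. -143.   48.] [672.0, -142.4, 16.9, 108.8, 57.0] [673.3, -142.4, 19.2, 107.6, 94.0]
pin1 [567. 106.  79.] [568.1, 107.8, 12.0, 78.0, 108.0] [571.5, 105.4, 12.3, 77.3, 100.0]
pin2 [573.  22.  77.] [574.2, 22.9, 11.8, 77.2, 112.0] [576.7, 20.8, 12.0, 76.1, 96.0]
pin3 [576. -62.  80.] [579.7, -61.8, 12.1, 79.3, 109.0] [583.0, -64.5, 12.5, 78.3, 97.0]
pin4 [ 584. -145.   79.] [586.2, -146.9, 12.0, 77.5, 109.0] [589.5, -148.7, 12.0, 77.6, 101.0]
pad [ 409. -318.    4.] [409.0, -318.1, 90.0, 5.7, 2835.0] [411.1, -315.9, 84.9, 4.8, 1695.0]
handle [0.38157046 0.30927278 0.04574224] [0.27166357 0.29042673 0.04383452]
[0.3320071  0.30303572 0.04328457] [0.14954512 0.25338567] 0.25296947531038994 0.04448483288912408
rack ((619.00634765625, -16.438980102539062), (146.44898986816406, 350.9890441894531), 4.042759418487549)
```

```bash
python3 - <<'E'
import numpy as np
from h import *
for f in("top0","scene0"):
    T=cloud(np.load(f+".npz"))
    for i,p in enumerate([(.642,.113),(.648,.028),(.654,-.0566),(.66,-.141)]):
        print(f,i+1,circ(T,p,.033,.103,.1125),circ(T,p,.033,.125,.142))
E
python3 -m pendant '[[[0,0,10,250,-280,0,1],[0,0,10,250,-280,0,1],[0,0,10,250,-280,0,1],[0,0,10,250,-280,0,1],[0,0,10,250,-280,0,1],[0,0,10,250,-280,0,1],[0,0,10,250,-280,0,1],[0,0,10,250,-280,0,1]]]'
python3 -m pendant '[[[0,0,9,242,-271,0,1],[0,0,9,242,-271,0,1],[0,0,9,242,-271,0,1],[0,0,9,242,-271,0,1],[0,0,9,242,-271,0,1],[0,0,9,242,-271,0,1],[0,0,9,242,-271,0,1],[0,0,9,242,-271,0,1]]]'
```

```text
top0 1 [641.8, 112.8, 22.4, 108.5, 156.0] None
top0 2 [646.9, 28.5, 22.7, 109.8, 219.0] [648.2, 28.2, 24.3, 132.8, 135.0]
top0 3 [653.4, -56.8, 22.1, 108.6, 143.0] None
top0 4 [659.5, -140.9, 22.2, 108.8, 153.0] None
scene0 1 [645.1, 110.6, 22.4, 108.2, 187.0] None
scene0 2 [650.7, 25.9, 23.5, 109.4, 205.0] [650.5, 26.7, 24.8, 131.5, 190.0]
scene0 3 [657.0, -58.8, 22.6, 108.0, 179.0] None
scene0 4 [663.0, -143.6, 22.4, 108.3, 192.0] None
t: 0.9
eef_pos: [0.4089, 0.2962, 0.2311]
orientation: [[-0.996, 0.092, 0.0], [0.092, 0.996, -0.001], [-0.001, -0.001, -1.0]]
wrist_force: [-0.1, 0.5, -0.0]
opening: 1.001
gripper_force: 0.0
t: 1.7
eef_pos: [0.6519, 0.024, 0.2307]
orientation: [[-0.998, -0.064, 0.001], [-0.064, 0.998, -0.002], [-0.001, -0.002, -1.0]]
wrist_force: [-0.3, 0.3, 0.4]
opening: 0.999
gripper_force: 0.0
```

```bash

python3 -m pendant '[[[0,0,0,-2.5,3.2,-100,0.5],[0,0,0,-2.5,3.2,-100,0.5],[0,0,0,-2.5,3.2,-110,0.5],[0,0,0,-2.5,3.2,-120,0.5],[0,0,0,-2.5,3.2,-130,0.5],[0,0,0,-2.5,3.2,-130,0.5]]]'
python3 -m pendant '[[[0,0,0,0,0,0,-1],[0,0,0,0,0,0,-1],[0,0,0,0,0,0,-1],[0,0,0,0,0,0,-1],[0,0,0,0,0,0,-1],[0,0,0,0,0,0,-1]]]'
python3 -m pendant '[[[0,0,0,0,0,20,-1],[0,0,0,0,0,40,-1],[0,0,0,0,0,80,-1],[0,0,0,0,0,120,-1],[0,0,0,0,0,120,-1],[0,0,0,0,0,120,-1]]]'
cat > look.py <<'E'
import sys,cv2,numpy as np
from workcell import manip
from h import *
def grab(tag):
    o={}
    for n in("top","scene"):
        c=manip.capture(n); cv2.imwrite(f"pics/{n}_{tag}.png",c["frame"][:,:,::-1]); o[n]=cloud(c)
    return o
E
python3 - <<'E'
from look import *
o=grab("f1"); s=manip.observe(); p=s["eef_pos"]; print(np.round(p*1000,1),s["opening"],s["gripper_force"])
for n in o:
    for z in (.01,.02,.03): print(n,circ(o[n],p[:2],.03,p[2]+z,p[2]+z+.01))
    for q in [(.6434,.1117),(.6494,.0272),(.6552,-.0578),(.6613,-.1422)]: print(circ(o[n],q,.033,.103,.1125))
E
```

```text
t: 2.3
eef_pos: [0.6471, 0.0315, 0.1018]
orientation: [[-0.998, -0.067, 0.001], [-0.067, 0.998, -0.0], [-0.001, -0.0, -1.0]]
wrist_force: [0.1, 0.5, -0.4]
opening: 0.747
gripper_force: 0.0
t: 2.9
eef_pos: [0.6483, 0.0304, 0.1035]
orientation: [[-0.998, -0.067, 0.004], [-0.067, 0.998, -0.002], [-0.004, -0.002, -1.0]]
wrist_force: [-0.6, -3.1, 6.9]
opening: 0.549
gripper_force: 61.2
t: 3.5
eef_pos: [0.6474, 0.0315, 0.2231]
orientation: [[-0.998, -0.067, 0.004], [-0.067, 0.998, 0.0], [-0.004, -0.0, -1.0]]
wrist_force: [0.2, 0.4, -0.7]
opening: 0.543
gripper_force: 61.6
[645.6  31.5 220.4] 0.5473674689631387 61.58396244049072
top [631.6, 37.9, 20.4, 236.2, 26.0]
top [633.0, 31.8, 17.0, 247.3, 23.0]
top [630.4, 29.0, 14.4, 253.4, 33.0]
[641.6, 112.3, 22.1, 108.4, 155.0]
[636.5, 37.0, 14.9, 108.7, 41.0]
[653.5, -56.7, 22.0, 108.4, 144.0]
[659.8, -141.2, 22.2, 108.3, 150.0]
scene [653.0, 32.4, 27.2, 234.7, 190.0]
scene [651.6, 31.9, 27.9, 246.0, 227.0]
scene [653.5, 32.3, 27.9, 251.9, 107.0]
[644.6, 110.0, 22.5, 108.3, 191.0]
[650.9, 25.8, 22.1, 108.1, 185.0]
[656.5, -58.2, 23.1, 107.9, 185.0]
[662.5, -143.3, 22.4, 108.1, 188.0]
```

View pics/scene_f1.png

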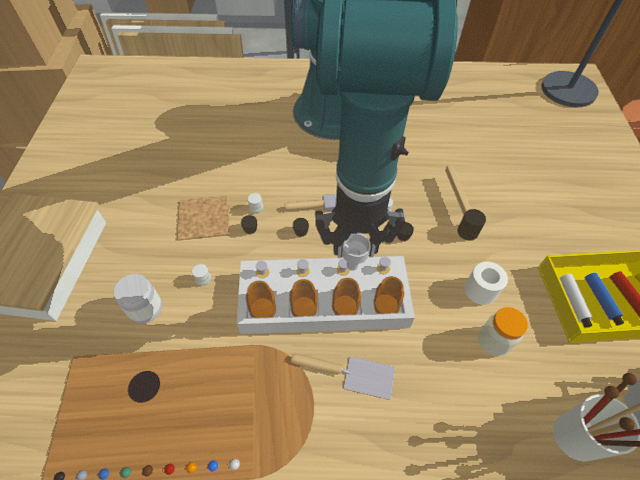

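The scene view shows the funnel held upright at (357,247) and flask 2 still upright at (346,297). Next is the pot.

```bash

python3 -m pendant '[[[0,0,0,-61.5,287.5,0,-1],[0,0,0,-61.5,287.5,0,-1],[0,0,0,-61.5,287.5,0,-1],[0,0,0,-61.5,287.5,0,-1],[0,0,0,-61.5,287.5,0,-1],[0,0,0,-61.5,287.5,0,-1],[0,0,0,-61.5,287.5,0,-1],[0,0,0,-61.5,287.5,0,-1]]]'
python3 -m pendant '[[[0,0,0,0,0,0,-1],[0,0,0,0,0,-20,-1],[0,0,0,0,0,-40,-1],[0,0,0,0,0,-40,-1],[0,0,0,0,0,-40,-1]]]'
python3 - <<'E'
from look import *
o=grab("f2"); s=manip.observe(); p=s["eef_pos"]; print(np.round(p*1000,1))
for n in o:
    print(n,circ(o[n],p[:2],.027,p[2]+.022,p[2]+.04),circ(o[n],(.588,.319),.045,.058,.075))
E
```

```text
t: 4.4
eef_pos: [0.5835, 0.3195, 0.2194]
orientation: [[-0.998, -0.069, -0.003], [-0.069, 0.998, -0.002], [0.003, -0.001, -1.0]]
wrist_force: [-0.0, 1.1, -0.6]
opening: 0.547
gripper_force: 61.9
t: 4.9
eef_pos: [0.5851, 0.3173, 0.181]
orientation: [[-0.998, -0.065, -0.001], [-0.065, 0.998, -0.001], [0.001, -0.001, -1.0]]
wrist_force: [-0.1, 0.1, -0.2]
opening: 0.545
gripper_force: 61.9
[586.  318.3 182.3]
top [570.6, 313.9, 17.9, 210.4, 49.0] [585.9, 323.4, 35.3, 64.5, 417.0]
scene [588.6, 318.9, 25.8, 210.8, 206.0] [589.4, 320.4, 35.8, 63.4, 621.0]
```

View pics/scene_f2.png

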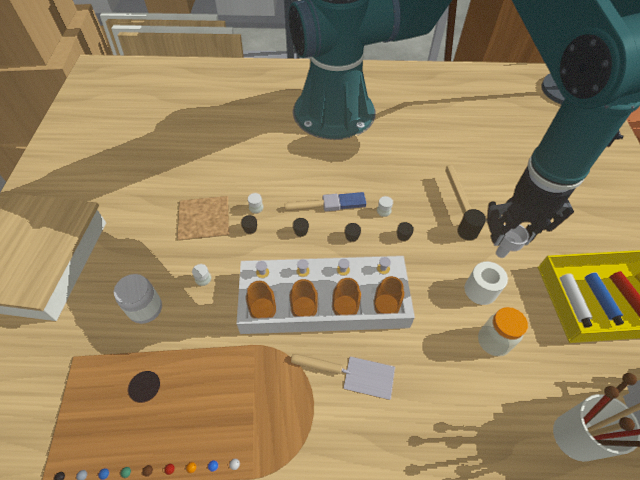

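The funnel hangs straight at (512,242), and its position matches the pot within 1-2 mm. I'll lower it.

```bash

python3 -m pendant '[[[0,0,0,0,0,-30,-1],[0,0,0,0,0,-60,-1],[0,0,0,0,0,-75,-1],[0,0,0,0,0,-90,-1],[0,0,0,0,0,-105,-1],[0,0,0,0,0,-115,-1],[0,0,0,0,0,-117,-1],[0,0,0,0,0,-117,-1]]]'
python3 -m pendant '[[[0,0,0,0,0,0,0.6],[0,0,0,0,0,0,0.6],[0,0,0,0,0,0,0.6],[0,0,0,0,0,0,0.6],[0,0,0,0,0,50,0.6],[0,0,0,0,0,100,0.6],[0,0,0,0,0,150,0.6]]]'
python3 -m pendant '[[[0,0,0,-100,-100,0,0.6],[0,0,0,-100,-100,0,0.6],[0,0,0,-100,-100,0,0.6],[0,0,0,-100,-100,0,0.6]]]'
python3 - <<'E'
from look import *
o=grab("f3")
for n in o:
    print(n,circ(o[n],(.588,.319),.03,.082,.095),circ(o[n],(.588,.319),.045,.06,.067))
    for p in [(.4477,.167),(.4547,.0454),(.4437,-.0755),(.439,-.197)]: print(circ(o[n],p,.04,.026,.036))
    print(circ(o[n],(.432,.3205),.05,.054,.065))
E
```

```text
t: 5.8
eef_pos: [0.5852, 0.3189, 0.0642]
orientation: [[-0.998, -0.067, 0.0], [-0.067, 0.998, -0.0], [-0.0, -0.0, -1.0]]
wrist_force: [0.8, 0.6, -0.2]
opening: 0.542
gripper_force: 62.9
t: 6.5
eef_pos: [0.5846, 0.3185, 0.2157]
orientation: [[-0.998, -0.067, -0.001], [-0.067, 0.998, -0.0], [0.001, -0.0, -1.0]]
wrist_force: [0.7, 0.4, -1.3]
opening: 0.796
gripper_force: 0.0
t: 6.9
eef_pos: [0.4793, 0.2154, 0.2138]
orientation: [[-0.998, -0.066, -0.005], [-0.066, 0.998, -0.003], [0.005, -0.002, -1.0]]
wrist_force: [-0.2, -0.1, -0.0]
opening: 0.799
gripper_force: 0.0
top None [597.9, 305.5, 26.5, 64.1, 91.0]
[446.5, 167.8, 19.2, 31.4, 249.0]
[452.4, 46.4, 18.8, 31.2, 246.0]
[441.7, -74.7, 18.8, 31.4, 253.0]
[437.7, -196.1, 19.1, 31.0, 249.0]
[426.3, 336.7, 16.5, 60.4, 60.0]
scene [589.3, 318.3, 25.1, 86.2, 165.0] [591.0, 321.0, 35.5, 63.9, 456.0]
[449.6, 165.1, 20.3, 30.4, 185.0]
[455.3, 43.7, 19.8, 30.6, 186.0]
[445.0, -76.7, 19.7, 30.2, 181.0]
[440.1, -198.0, 20.7, 30.6, 180.0]
[433.6, 318.4, 25.6, 58.1, 313.0]
```

The funnel is seated: its band top reads 86 mm and it is centred on the pot. Now stopper 1.

```bash

python3 -m pendant '[[[0,0,0,-37,-53,-100,0.6],[0,0,0,-37,-53,-100,0.6],[0,0,0,-37,-53,-100,0.6],[0,0,0,-37,-53,-150,0.6],[0,0,0,-37,-53,-190,0.6],[0,0,0,-37,-53,-205,0.6],[0,0,0,-37,-53,-205,0.6],[0,0,0,-37,-53,-205,0.6]]]'
python3 -m pendant '[[[0,0,0,0,0,0,-1],[0,0,0,0,0,0,-1],[0,0,0,0,0,0,-1],[0,0,0,0,0,0,-1],[0,0,0,0,0,0,-1],[0,0,0,0,0,0,-1],[0,0,0,0,0,0,-1]]]'
python3 -m pendant '[[[0,0,0,0,0,50,-1],[0,0,0,0,0,100,-1],[0,0,0,0,0,150,-1],[0,0,0,0,0,150,-1]]]'
python3 -m pendant '[[[0,0,0,195,-53,0,-1],[0,0,0,195,-53,0,-1],[0,0,0,195,-53,0,-1],[0,0,0,195,-53,0,-1],[0,0,0,195,-53,0,-1],[0,0,0,195,-53,0,-1],[0,0,0,195,-53,0,-1],[0,0,0,195,-53,0,-1]]]'
python3 - <<'E'
from look import *
o=grab("s1"); s=manip.observe(); p=s["eef_pos"]; print(np.round(p*1000,1))
for n in o:
    for z in (-.012,-.006,0,.006,.012): print(n,circ(o[n],p[:2],.025,p[2]+z,p[2]+z+.006))
    for q in [(.6434,.1117),(.6494,.0272),(.6552,-.0578),(.6613,-.1422)]: print(circ(o[n],q,.033,.103,.1125))
c=cv2.imread("pics/scene_s1.png")[150:320,250:490]; cv2.imwrite("pics/s1c.png",cv2.resize(c,None,fx=3,fy=3))
E
```

```text
t: 7.8
eef_pos: [0.4494, 0.1664, 0.0092]
orientation: [[-0.998, -0.067, 0.001], [-0.067, 0.998, 0.0], [-0.001, 0.0, -1.0]]
wrist_force: [0.8, 0.2, 0.3]
opening: 0.796
gripper_force: 0.0
t: 8.5
eef_pos: [0.4494, 0.1662, 0.0108]
orientation: [[-0.998, -0.067, 0.003], [-0.067, 0.998, 0.001], [-0.003, 0.0, -1.0]]
wrist_force: [-0.0, 0.4, 5.5]
opening: 0.419
gripper_force: 59.2
t: 8.9
eef_pos: [0.453, 0.1669, 0.1665]
orientation: [[-0.998, -0.067, 0.014], [-0.067, 0.998, 0.003], [-0.014, 0.002, -1.0]]
wrist_force: [1.9, 0.1, -0.5]
opening: 0.422
gripper_force: 60.3
t: 9.7
eef_pos: [0.6411, 0.1133, 0.1593]
orientation: [[-0.998, -0.068, -0.001], [-0.068, 0.998, -0.0], [0.001, 0.0, -1.0]]
wrist_force: [-0.1, 0.1, -0.3]
opening: 0.416
gripper_force: 60.3
[641.7 113.3 159.5]
top None
top None
top None
top None
top None
[639.4, 92.5, 6.1, 107.2, 11.0]
[647.4, 27.8, 22.0, 108.6, 153.0]
[653.9, -56.9, 22.4, 108.2, 154.0]
[659.5, -141.3, 22.0, 108.8, 155.0]
scene [650.9, 110.2, 11.2, 150.0, 13.0]
scene [651.2, 111.6, 13.5, 157.0, 13.0]
scene [653.3, 114.3, 21.0, 162.9, 26.0]
scene [653.0, 114.4, 21.3, 168.9, 42.0]
scene [646.7, 113.3, 22.4, 175.4, 53.0]
[645.7, 110.5, 22.2, 107.7, 156.0]
[651.4, 25.2, 22.5, 108.2, 186.0]
[656.5, -58.7, 22.6, 108.1, 180.0]
[662.5, -143.4, 22.5, 108.0, 195.0]
```

View pics/s1c.png

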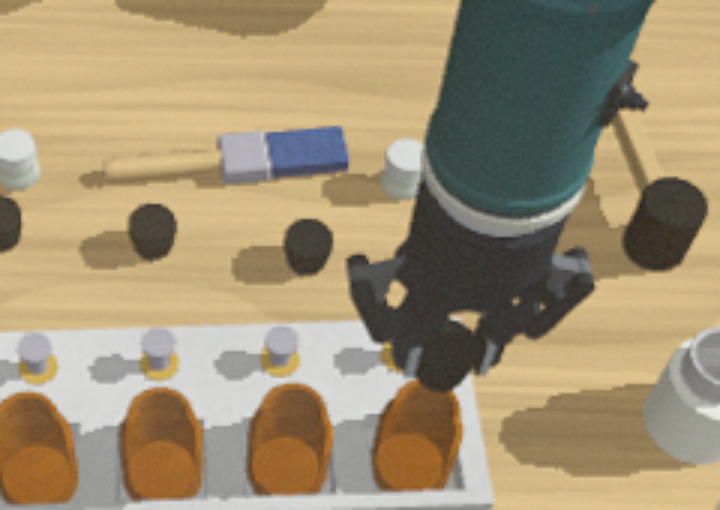

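The crop shows the stopper held upright between the pads at crop (445,355), just short of flask 1. I'll fit its axis before inserting.

```bash
cat > fit.py <<'E'
from look import *
from scipy.optimize import least_squares
def held(tag="x",f=None,low=.0):
    c=manip.capture("scene"); w=cloud(c); s=manip.observe(); p=s["eef_pos"]
    cv2.imwrite(f"pics/h_{tag}.png",c["frame"][:,:,::-1])
    b=p[2]-.010            # stopper foot if gripped 10 mm up
    dark=c["frame"].max(-1)<60
    m=dark&(abs(w[...,1]-p[1])<.016)&(w[...,0]>p[0]-.01)&(w[...,0]<p[0]+.03)&(w[...,2]>b+.001)&(w[...,2]<b+.030)
    q=w[m]; R=lambda z:.015+.004*np.clip((z-b)/.02,0,1)
    r=least_squares(lambda t:np.hypot(q[:,0]-t[0],q[:,1]-t[1])-R(q[:,2]),p[:2],loss="soft_l1",f_scale=.001)
    print("tcp",np.round(p*1e3,1),"stopper",np.round(r.x*1e3,1),"n",len(q),"res",np.round(np.std(r.fun)*1e3,2),"z",np.round(np.percentile(q[:,2],[2,98])*1e3,1))
    if f is not None: print("flask",circ(w,f,.033,.103,.1125))
E
python3 -c "
from fit import *
held('a',(.6434,.1117)); held('a',(.6434,.1117))"
```

```text
tcp [642.  113.3 159.6] stopper [639.2 106.5] n 141 res 5.55 z [155.9 179.6]
flask [645.5, 110.9, 22.4, 108.0, 155.0]
tcp [642.2 113.2 159.6] stopper [640.9 110.7] n 155 res 5.38 z [156.9 179.6]
flask [644.8, 110.4, 22.2, 108.0, 156.0]
```

```bash

python3 -m pendant '[[[0,0,0,0.5,-2.2,-20,-1],[0,0,0,0.5,-2.2,-34,-1],[0,0,0,0.5,-2.2,-38,-1],[0,0,0,0.5,-2.2,-41,-1],[0,0,0,0.5,-2.2,-43,-1],[0,0,0,0.5,-2.2,-43,-1]]]'
python3 -c "
from fit import *
held('b',(.6434,.1117))
c=cv2.imread('pics/h_b.png')[230:330,330:450]; cv2.imwrite('pics/h_bc.png',cv2.resize(c,None,fx=5,fy=5))"
```

```text
t: 10.5
eef_pos: [0.6439, 0.1108, 0.1165]
orientation: [[-0.998, -0.067, 0.001], [-0.067, 0.998, 0.0], [-0.001, 0.0, -1.0]]
wrist_force: [-0.1, 1.1, -0.7]
opening: 0.419
gripper_force: 60.4
tcp [643.9 110.7 116.5] stopper [641.5 105.7] n 139 res 5.0 z [113.4 136.5]
flask [650.5, 111.0, 21.0, 108.3, 101.0]
```

View pics/h_bc.png

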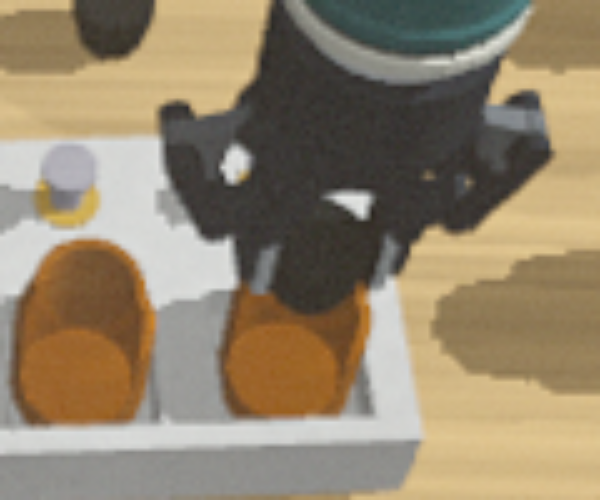

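```bash
python3 - <<'E'
import numpy as np
c=np.load("scene0.npz")
for P in [(.6439,.1107,.125),(.6439,.1107,.107),(.6451,.1105,.110),(.6493,.0265,.110),(.6439,.1107,.138)]:
    q=c["view"]@np.r_[P,1]; u=[c["fx"]*q[0]/q[2]+c["cx"],c["fy"]*q[1]/q[2]+c["cy"]]; print(np.round(u,1),"crop",np.round([(u[0]-330)*5,(u[1]-230)*5]))
E
```

```text
[392.9 281.1] crop [315. 255.]
[391.5 285.7] crop [308. 279.]
[391.7 285.5] crop [309. 278.]
[347.6 286.2] crop [ 88. 281.]
[394.  277.6] crop [320. 238.]
```

```bash

python3 -m pendant '[[[0,0,0,0,-0.5,-3,-1],[0,0,0,0,-0.5,-5,-1],[0,0,0,0,-0.5,-6.5,-1],[0,0,0,0,-0.5,-6.5,-1]]]'
python3 -m pendant '[[[0,0,0,0,0,0,0],[0,0,0,0,0,0,0],[0,0,0,0,0,0,0],[0,0,0,0,0,0,0]]]'
python3 -m pendant '[[[0,0,0,0,0,20,0],[0,0,0,0,0,60,0],[0,0,0,0,0,90,0],[0,0,0,-40,0,90,0],[0,0,0,-90,0,90,0],[0,0,0,-145,-45,90,0.6],[0,0,0,-188,-66,90,0.6],[0,0,0,-188,-66,90,0.6]]]'
python3 - <<'E'
from look import *
o=grab("s2"); print(np.round(manip.observe()["eef_pos"]*1e3,1))
for n in o:
    print(n,circ(o[n],(.6434,.1117),.033,.123,.142),circ(o[n],(.6434,.1117),.033,.1,.1125))
    for p in [(.4547,.0454),(.4437,-.0755),(.439,-.197)]: print(circ(o[n],p,.04,.026,.036))
E
```

```text
t: 10.95
eef_pos: [0.6439, 0.1103, 0.1098]
orientation: [[-0.998, -0.067, 0.001], [-0.067, 0.998, 0.0], [-0.001, 0.0, -1.0]]
wrist_force: [1.5, 1.9, 0.3]
opening: 0.421
gripper_force: 61.1
t: 11.35
eef_pos: [0.6433, 0.1099, 0.1096]
orientation: [[-0.998, -0.067, -0.001], [-0.067, 0.998, -0.0], [0.001, -0.0, -1.0]]
wrist_force: [0.8, -0.4, -0.1]
opening: 0.5
gripper_force: 0.0
t: 12.15
eef_pos: [0.4502, 0.043, 0.1992]
orientation: [[-0.998, -0.067, -0.004], [-0.067, 0.998, -0.001], [0.004, -0.0, -1.0]]
wrist_force: [0.7, 0.2, 0.1]
opening: 0.801
gripper_force: 0.0
[452.3  43.2 199.7]
top [641.5, 112.2, 18.9, 130.0, 296.0] [641.4, 112.4, 22.1, 108.0, 91.0]
None
[441.9, -74.5, 18.7, 31.2, 248.0]
[438.0, -195.8, 18.8, 31.2, 250.0]
scene [644.5, 110.1, 19.8, 129.4, 307.0] [645.8, 110.4, 21.8, 107.7, 137.0]
[455.4, 44.3, 19.7, 30.2, 186.0]
[445.2, -77.0, 19.8, 30.5, 183.0]
[440.0, -197.2, 20.1, 30.4, 176.0]
```

Stopper 1 is seated: its top is at 130 mm and it is coaxial within 1 mm. On to stopper 2.

```bash

python3 -m pendant '[[[0,0,0,-1.5,0,-50,0.6],[0,0,0,-1.5,0,-100,0.6],[0,0,0,-1.5,0,-150,0.6],[0,0,0,-1.5,0,-180,0.6],[0,0,0,-1.5,0,-190.5,0.6],[0,0,0,-1.5,0,-190.5,0.6],[0,0,0,-1.5,0,-190.5,0.6]]]'
python3 -m pendant '[[[0,0,0,0,0,0,-1],[0,0,0,0,0,0,-1],[0,0,0,0,0,0,-1],[0,0,0,0,0,0,-1],[0,0,0,0,0,0,-1],[0,0,0,0,0,0,-1]]]'
python3 -m pendant '[[[0,0,0,0,0,50,-1],[0,0,0,0,0,100,-1],[0,0,0,0,0,150,-1],[0,0,0,0,0,150,-1]]]'
python3 -m pendant '[[[0,0,0,195.5,-18.5,0,-1],[0,0,0,195.5,-18.5,0,-1],[0,0,0,195.5,-18.5,0,-1],[0,0,0,195.5,-18.5,0,-1],[0,0,0,195.5,-18.5,0,-1],[0,0,0,195.5,-18.5,0,-1],[0,0,0,195.5,-18.5,0,-1]]]'
python3 -m pendant '[[[0,0,0,0,0,-20,-1],[0,0,0,0,0,-34,-1],[0,0,0,0,0,-38,-1],[0,0,0,0,0,-41,-1],[0,0,0,0,0,-43,-1],[0,0,0,0,0,-43,-1],[0,0,0,0,0,-43,-1]]]'
```

```text
t: 12.95
eef_pos: [0.4556, 0.0442, 0.0101]
orientation: [[-0.998, -0.067, 0.002], [-0.067, 0.998, -0.0], [-0.002, -0.0, -1.0]]
wrist_force: [-0.1, -0.5, -0.4]
opening: 0.801
gripper_force: 0.0
t: 13.55
eef_pos: [0.4554, 0.044, 0.011]
orientation: [[-0.998, -0.067, 0.003], [-0.067, 0.998, -0.0], [-0.003, -0.0, -1.0]]
wrist_force: [-1.3, 0.7, 10.0]
opening: 0.416
gripper_force: 58.8
t: 13.95
eef_pos: [0.4589, 0.0439, 0.1662]
orientation: [[-0.998, -0.067, 0.014], [-0.067, 0.998, -0.001], [-0.014, -0.002, -1.0]]
wrist_force: [1.0, -0.7, -0.1]
opening: 0.417
gripper_force: 60.5
t: 14.65
eef_pos: [0.6477, 0.0258, 0.1589]
orientation: [[-0.998, -0.067, -0.002], [-0.067, 0.998, 0.0], [0.002, 0.0, -1.0]]
wrist_force: [0.9, 0.3, 0.6]
opening: 0.423
gripper_force: 60.4
t: 15.35
eef_pos: [0.6496, 0.0257, 0.1167]
orientation: [[-0.998, -0.067, 0.001], [-0.067, 0.998, -0.0], [-0.001, -0.0, -1.0]]
wrist_force: [0.2, 0.9, 0.7]
opening: 0.422
gripper_force: 60.6
```

```bash

python3 -m pendant '[[[0,0,0,0,0,-3,-1],[0,0,0,0,0,-5,-1],[0,0,0,0,0,-6.5,-1],[0,0,0,0,0,-6.5,-1]]]'
python3 -m pendant '[[[0,0,0,0,0,0,0],[0,0,0,0,0,0,0],[0,0,0,0,0,0,0],[0,0,0,0,0,30,0],[0,0,0,0,0,60,0],[0,0,0,0,0,90,0]]]'
python3 -m pendant '[[[0,0,0,-206,-102.5,0,0.6],[0,0,0,-206,-102.5,0,0.6],[0,0,0,-206,-102.5,0,0.6],[0,0,0,-206,-102.5,0,0.6],[0,0,0,-206,-102.5,0,0.6],[0,0,0,-206,-102.5,0,0.6],[0,0,0,-206,-102.5,0,0.6]]]'
cat > chk.py <<'E'
from look import *
import sys
o=grab(sys.argv[1]); print(np.round(manip.observe()["eef_pos"]*1e3,1))
for n in o:
    print(n)
    for q in [(.6434,.1117),(.6494,.0272),(.6552,-.0578),(.6613,-.1422)]: print(" flask",circ(o[n],q,.033,.103,.1125),circ(o[n],q,.033,.123,.142))
    for p in [(.4437,-.0755),(.439,-.197)]: print(" st",circ(o[n],p,.04,.026,.036))
    print(" mallet",circ(o[n],(.432,.3205),.05,.054,.065))
E
python3 chk.py s3
```

```text
t: 15.75
eef_pos: [0.6498, 0.0257, 0.1097]
orientation: [[-0.998, -0.067, 0.0], [-0.067, 0.998, 0.0], [-0.0, 0.0, -1.0]]
wrist_force: [0.8, 0.9, 1.3]
opening: 0.414
gripper_force: 61.3
t: 16.35
eef_pos: [0.6491, 0.0254, 0.2004]
orientation: [[-0.998, -0.067, -0.001], [-0.067, 0.998, -0.0], [0.001, -0.0, -1.0]]
wrist_force: [0.7, -0.4, -0.1]
opening: 0.497
gripper_force: 0.0
t: 17.05
eef_pos: [0.4437, -0.0773, 0.2002]
orientation: [[-0.998, -0.065, 0.001], [-0.065, 0.998, -0.0], [-0.001, -0.0, -1.0]]
wrist_force: [0.9, 0.4, -0.3]
opening: 0.802
gripper_force: 0.0
[445.  -77.  200.1]
top
 flask [641.6, 112.3, 22.0, 108.6, 82.0] [641.3, 112.1, 19.0, 129.9, 298.0]
 flask [647.0, 27.3, 21.9, 108.9, 81.0] [647.6, 27.6, 19.3, 129.9, 296.0]
 flask [653.2, -56.2, 22.5, 108.5, 143.0] None
 flask [659.7, -141.2, 22.2, 108.7, 145.0] None
 st None
 st None
 mallet [430.5, 321.2, 25.1, 59.6, 467.0]
scene
 flask [645.5, 110.6, 21.9, 108.1, 118.0] [644.6, 109.6, 19.6, 129.1, 307.0]
 flask [651.2, 25.9, 21.8, 108.4, 121.0] [650.0, 25.8, 19.7, 129.5, 303.0]
 flask [657.0, -59.0, 22.5, 108.0, 186.0] None
 flask [663.0, -143.7, 22.3, 107.9, 199.0] None
 st [445.4, -76.6, 19.2, 30.4, 179.0]
 st [440.6, -197.6, 20.2, 30.6, 182.0]
 mallet [434.0, 318.6, 26.6, 58.0, 316.0]
```

```bash

python3 -m pendant '[[[0,0,0,0,0,-50,0.6],[0,0,0,0,0,-100,0.6],[0,0,0,0,0,-150,0.6],[0,0,0,0,0,-180,0.6],[0,0,0,0,0,-191,0.6],[0,0,0,0,0,-191,0.6],[0,0,0,0,0,-191,0.6]]]'
python3 -m pendant '[[[0,0,0,0,0,0,-1],[0,0,0,0,0,0,-1],[0,0,0,0,0,0,-1],[0,0,0,0,0,0,-1],[0,0,0,0,0,0,-1],[0,0,0,0,0,0,-1]]]'
python3 -m pendant '[[[0,0,0,0,0,50,-1],[0,0,0,0,0,100,-1],[0,0,0,0,0,150,-1],[0,0,0,0,0,150,-1]]]'
python3 -m pendant '[[[0,0,0,211.5,18.3,0,-1],[0,0,0,211.5,18.3,0,-1],[0,0,0,211.5,18.3,0,-1],[0,0,0,211.5,18.3,0,-1],[0,0,0,211.5,18.3,0,-1],[0,0,0,211.5,18.3,0,-1],[0,0,0,211.5,18.3,0,-1]]]'
python3 -m pendant '[[[0,0,0,0,0,-20,-1],[0,0,0,0,0,-34,-1],[0,0,0,0,0,-38,-1],[0,0,0,0,0,-41,-1],[0,0,0,0,0,-43,-1],[0,0,0,0,0,-43,-1],[0,0,0,0,0,-43,-1]]]'
```

```text
t: 17.85
eef_pos: [0.445, -0.077, 0.0095]
orientation: [[-0.998, -0.067, 0.001], [-0.067, 0.998, -0.001], [-0.001, -0.001, -1.0]]
wrist_force: [0.1, 0.1, -0.4]
opening: 0.801
gripper_force: 0.0
t: 18.45
eef_pos: [0.4448, -0.0773, 0.0105]
orientation: [[-0.998, -0.067, 0.003], [-0.067, 0.998, -0.001], [-0.003, -0.001, -1.0]]
wrist_force: [-1.1, 0.8, 11.0]
opening: 0.419
gripper_force: 58.6
t: 18.85
eef_pos: [0.4482, -0.0785, 0.1657]
orientation: [[-0.998, -0.067, 0.013], [-0.067, 0.998, -0.004], [-0.013, -0.005, -1.0]]
wrist_force: [0.1, -0.1, -0.9]
opening: 0.416
gripper_force: 60.4
t: 19.55
eef_pos: [0.6532, -0.0585, 0.1583]
orientation: [[-0.998, -0.067, -0.002], [-0.067, 0.998, 0.0], [0.002, 0.0, -1.0]]
wrist_force: [0.4, -0.3, -0.5]
opening: 0.42
gripper_force: 60.4
t: 20.25
eef_pos: [0.6545, -0.0586, 0.118]
orientation: [[-0.998, -0.067, 0.001], [-0.067, 0.998, -0.0], [-0.001, -0.0, -1.0]]
wrist_force: [-2.9, 1.3, 11.1]
opening: 0.415
gripper_force: 61.8
```

There is 11 N of contact at the rim of flask 3, so I'll back off and look.

```bash

python3 -m pendant '[[[0,0,0,0,0,6,-1],[0,0,0,0,0,10,-1],[0,0,0,0,0,10,-1],[0,0,0,0,0,10,-1]]]'
python3 - <<'E'
from look import *
c=manip.capture("scene"); w=cloud(c)
print(np.round(manip.observe()["eef_pos"]*1e3,1),circ(w,(.6552,-.0578),.033,.103,.1125))
cv2.imwrite("pics/t3.png",cv2.resize(c["frame"][230:330,240:360,::-1],None,fx=5,fy=5))
E
```

```text
t: 20.65
eef_pos: [0.6549, -0.0587, 0.1258]
orientation: [[-0.998, -0.067, 0.0], [-0.067, 0.998, -0.0], [-0.0, -0.0, -1.0]]
wrist_force: [0.4, 0.0, -0.0]
opening: 0.418
gripper_force: 60.7
[654.8 -58.7 125.5] [659.4, -57.9, 21.6, 107.8, 103.0]
```

View pics/t3.png

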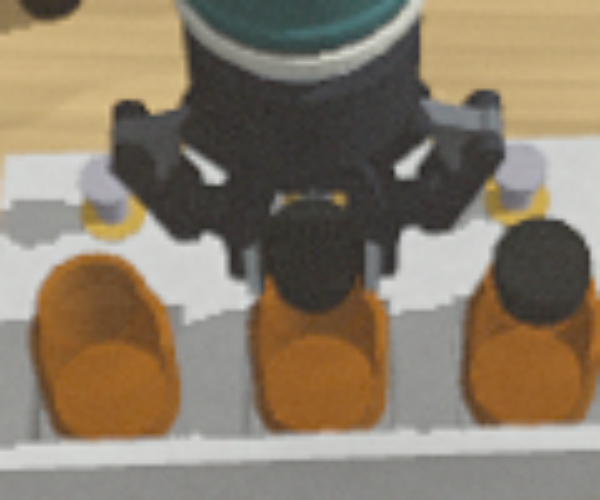

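The crop shows the stopper held upright at (312,255) over flask 3. The offset is too small to judge by eye, so I'll compare its front edge with the rim in the depth map.

```bash
cat > off.py <<'E'
from look import *
from scipy.optimize import least_squares
def fitR(q,R,x0):
    r=least_squares(lambda t:np.hypot(q[:,0]-t[0],q[:,1]-t[1])-R,x0,loss="soft_l1",f_scale=.0007); return np.round(r.x*1e3,1)
def off(fx,fy,dy=.013):
    for k in range(2):
        c=manip.capture("scene"); w=cloud(c); p=manip.observe()["eef_pos"]
        foot=p[2]-.0095
        for z in (4,10,16,21,25):
            a=foot+z/1e3; R=.015+.004*min(1,z/20)
            m=(abs(w[...,2]-a)<.003)&(abs(w[...,1]-p[1])<dy)&(w[...,0]>p[0]+.007)&(w[...,0]<p[0]+.026)
            if m.sum()>3: print(z,m.sum(),"stopper",fitR(w[m],R,p[:2]),end=" ")
        m=(abs(w[...,2]-.107)<.004)&(np.hypot(w[...,0]-fx,w[...,1]-fy)<.027)&(w[...,0]>fx+.004)&(c["frame"][...,0]>c["frame"][...,2]+30)
        m&=np.hypot(w[...,0]-fx-.0015,w[...,1]-fy)>.0195
        print("\ntcp",np.round(p*1e3,1),"flask",m.sum(),fitR(w[m],.022,(fx,fy)))
E
python3 -c "
from off import *
off(.6552,-.0587)"
```

```text
4 8 stopper [653.5 -60. ] 10 12 stopper [653.6 -59.4] 16 13 stopper [653.9 -59.9] 21 17 stopper [653.5 -59.5] 25 29 stopper [653.3 -59.2] 
tcp [654.8 -58.7 125.4] flask 55 [655.7 -58.9]
4 9 stopper [653.5 -59.1] 10 13 stopper [653.8 -59.4] 16 10 stopper [653.9 -60. ] 21 22 stopper [653.7 -59.7] 25 33 stopper [653.1 -59.2] 
tcp [654.8 -58.6 125.4] flask 50 [655.5 -58.8]
```

```bash

python3 -m pendant '[[[0,0,0,2,0.6,0,-1],[0,0,0,2,0.6,-4,-1],[0,0,0,2,0.6,-7,-1],[0,0,0,2,0.6,-9,-1],[0,0,0,2,0.6,-10,-1],[0,0,0,2,0.6,-10,-1]]]'
```

```text
t: 21.4
eef_pos: [0.6568, -0.058, 0.1155]
orientation: [[-0.998, -0.067, -0.0], [-0.067, 0.998, 0.0], [0.0, 0.0, -1.0]]
wrist_force: [-0.5, -0.0, -0.4]
opening: 0.418
gripper_force: 60.7
```

```bash

python3 -m pendant '[[[0,0,0,0,0,-2,-1],[0,0,0,0,0,-4,-1],[0,0,0,0,0,-6,-1],[0,0,0,0,0,-6,-1]]]'
python3 -m pendant '[[[0,0,0,0,0,0,0],[0,0,0,0,0,0,0],[0,0,0,0,0,0,0],[0,0,0,0,0,30,0],[0,0,0,0,0,60,0],[0,0,0,0,0,90,0]]]'
python3 -m pendant '[[[0,0,0,-218,-139.5,0,0.6],[0,0,0,-218,-139.5,0,0.6],[0,0,0,-218,-139.5,0,0.6],[0,0,0,-218,-139.5,0,0.6],[0,0,0,-218,-139.5,0,0.6],[0,0,0,-218,-139.5,0,0.6],[0,0,0,-218,-139.5,0,0.6]]]'
python3 chk.py s4
```

```text
t: 21.8
eef_pos: [0.6572, -0.058, 0.1096]
orientation: [[-0.998, -0.067, 0.0], [-0.067, 0.998, -0.0], [-0.0, -0.0, -1.0]]
wrist_force: [0.6, -0.3, -0.4]
opening: 0.418
gripper_force: 60.6
t: 22.4
eef_pos: [0.6567, -0.058, 0.2006]
orientation: [[-0.998, -0.067, -0.001], [-0.067, 0.998, -0.0], [0.001, 0.0, -1.0]]
wrist_force: [0.9, 0.4, 0.3]
opening: 0.496
gripper_force: 0.0
t: 23.1
eef_pos: [0.438, -0.1982, 0.2001]
orientation: [[-0.998, -0.064, 0.0], [-0.064, 0.998, -0.0], [-0.0, -0.0, -1.0]]
wrist_force: [1.0, 0.6, -0.2]
opening: 0.799
gripper_force: 0.0
[ 440.2 -197.6  200.1]
top
 flask [641.5, 112.4, 22.1, 108.6, 81.0] [641.4, 112.2, 19.0, 130.0, 294.0]
 flask [647.2, 27.5, 21.8, 108.8, 79.0] [647.7, 27.5, 19.3, 129.9, 294.0]
 flask [653.3, -56.7, 22.0, 108.5, 77.0] [653.8, -56.8, 19.2, 129.9, 300.0]
 flask [659.4, -141.3, 22.2, 108.2, 158.0] None
 st None
 st None
 mallet [429.6, 321.1, 25.5, 59.5, 467.0]
scene
 flask [645.9, 110.6, 22.0, 108.3, 121.0] [644.5, 109.7, 19.8, 129.2, 307.0]
 flask [651.6, 25.8, 21.7, 108.6, 120.0] [650.5, 25.7, 19.6, 129.5, 302.0]
 flask [657.4, -59.2, 22.3, 108.1, 115.0] [656.5, -58.7, 19.4, 129.4, 310.0]
 flask [662.4, -143.7, 22.4, 107.8, 191.0] None
 st None
 st [440.4, -197.4, 19.9, 30.7, 180.0]
 mallet [433.7, 319.4, 25.4, 58.2, 312.0]
```

```bash

python3 -m pendant '[[[0,0,0,0,0,-50,0.6],[0,0,0,0,0,-100,0.6],[0,0,0,0,0,-150,0.6],[0,0,0,0,0,-180,0.6],[0,0,0,0,0,-191,0.6],[0,0,0,0,0,-191,0.6],[0,0,0,0,0,-191,0.6]]]'
python3 -m pendant '[[[0,0,0,0,0,0,-1],[0,0,0,0,0,0,-1],[0,0,0,0,0,0,-1],[0,0,0,0,0,0,-1],[0,0,0,0,0,0,-1],[0,0,0,0,0,0,-1]]]'
python3 -m pendant '[[[0,0,0,0,0,50,-1],[0,0,0,0,0,100,-1],[0,0,0,0,0,150,-1],[0,0,0,0,0,150,-1]]]'
python3 -m pendant '[[[0,0,0,223,54.2,0,-1],[0,0,0,223,54.2,0,-1],[0,0,0,223,54.2,0,-1],[0,0,0,223,54.2,0,-1],[0,0,0,223,54.2,0,-1],[0,0,0,223,54.2,0,-1],[0,0,0,223,54.2,0,-1]]]'
python3 -m pendant '[[[0,0,0,0,0,-20,-1],[0,0,0,0,0,-33,-1],[0,0,0,0,0,-33,-1],[0,0,0,0,0,-33,-1]]]'
python3 -c "
from off import *
off(.6612,-.1434)"
```

```text
t: 23.9
eef_pos: [0.4406, -0.1977, 0.0096]
orientation: [[-0.998, -0.068, 0.002], [-0.068, 0.998, -0.001], [-0.001, -0.001, -1.0]]
wrist_force: [1.4, -0.4, 0.7]
opening: 0.803
gripper_force: 0.0
t: 24.5
eef_pos: [0.4402, -0.1982, 0.0105]
orientation: [[-0.998, -0.066, 0.003], [-0.066, 0.998, -0.002], [-0.003, -0.002, -1.0]]
wrist_force: [0.5, 1.8, 9.0]
opening: 0.422
gripper_force: 58.9
t: 24.9
eef_pos: [0.4433, -0.2002, 0.166]
orientation: [[-0.998, -0.067, 0.012], [-0.067, 0.998, -0.008], [-0.011, -0.008, -1.0]]
wrist_force: [0.8, -0.3, -0.9]
opening: 0.418
gripper_force: 60.4
t: 25.6
eef_pos: [0.6617, -0.143, 0.1584]
orientation: [[-0.998, -0.068, -0.001], [-0.068, 0.998, -0.0], [0.001, 0.0, -1.0]]
wrist_force: [-1.0, 0.1, -0.8]
opening: 0.416
gripper_force: 60.4
t: 26.0
eef_pos: [0.661, -0.1436, 0.1257]
orientation: [[-0.998, -0.066, -0.001], [-0.066, 0.998, 0.0], [0.001, 0.0, -1.0]]
wrist_force: [0.2, 0.5, 0.1]
opening: 0.424
gripper_force: 60.4
4 9 stopper [ 661.2 -144. ] 10 14 stopper [ 661.  -144.7] 16 17 stopper [ 661.  -144.5] 21 22 stopper [ 660.6 -144.9] 25 33 stopper [ 660.1 -145. ] 
tcp [ 661.7 -143.7  126.3] flask 55 [ 661.4 -143.5]
4 13 stopper [ 661.6 -144.5] 10 14 stopper [ 661.8 -144.7] 16 12 stopper [ 662.  -145.3] 21 15 stopper [ 661.3 -145.1] 25 28 stopper [ 661.1 -144.6] 
tcp [ 662.1 -143.7  126.6] flask 56 [ 661.3 -143.6]
```

```bash

python3 -m pendant '[[[0,0,0,0,0.6,0,-1],[0,0,0,0,0.6,-4,-1],[0,0,0,0,0.6,-7,-1],[0,0,0,0,0.6,-9,-1],[0,0,0,0,0.6,-10,-1],[0,0,0,0,0.6,-10,-1]]]'
```

```text
t: 26.7
eef_pos: [0.6619, -0.1427, 0.1154]
orientation: [[-0.998, -0.067, -0.0], [-0.067, 0.998, 0.0], [0.0, 0.0, -1.0]]
wrist_force: [-0.6, 1.0, -1.0]
opening: 0.415
gripper_force: 60.4
```

```bash

python3 -m pendant '[[[0,0,0,0,0,-2,-1],[0,0,0,0,0,-4,-1],[0,0,0,0,0,-6,-1],[0,0,0,0,0,-6,-1]]]'
python3 -m pendant '[[[0,0,0,0,0,0,0],[0,0,0,0,0,0,0],[0,0,0,0,0,0,0],[0,0,0,0,0,30,0],[0,0,0,0,0,60,0],[0,0,0,0,0,90,0]]]'
python3 -m pendant '[[[0,0,2,-136,228,0,0],[0,0,2,-136,228,0,0],[0,0,2,-136,228,0,0],[0,0,2,-136,228,0,0],[0,0,2,-136,228,0,0],[0,0,2,-136,228,0,0],[0,0,2,-136,228,0,0]]]'
python3 chk.py s5
python3 - <<'E'
from look import *
for n in("top","scene"):
    T=cloud(manip.capture(n))
    m=(T[...,2]>.038)&(T[...,2]<.05)&(T[...,1]>.2)&(T[...,1]<.35)&(T[...,0]<.4)&(T[...,0]>.24)
    k=np.polyfit(T[m][:,0],T[m][:,1],1); print(n,m.sum(),np.degrees(np.arctan(k[0])),k,"y at .39",np.polyval(k,.3897))
E
```

```text
t: 27.1
eef_pos: [0.662, -0.1427, 0.1095]
orientation: [[-0.998, -0.067, -0.0], [-0.067, 0.998, -0.0], [0.0, -0.0, -1.0]]
wrist_force: [0.2, -0.1, -0.2]
opening: 0.42
gripper_force: 60.4
t: 27.7
eef_pos: [0.6618, -0.1427, 0.2006]
orientation: [[-0.998, -0.067, -0.001], [-0.067, 0.998, 0.0], [0.001, 0.0, -1.0]]
wrist_force: [-1.0, 0.5, 0.4]
opening: 0.502
gripper_force: 0.0
t: 28.4
eef_pos: [0.5246, 0.087, 0.2]
orientation: [[-0.995, -0.105, -0.0], [-0.105, 0.995, 0.0], [0.0, 0.0, -1.0]]
wrist_force: [0.3, -0.2, 0.5]
opening: 0.501
gripper_force: 0.0
[526.9  84.9 200.2]
top
 flask None [655.3, 112.6, 11.9, 129.9, 28.0]
 flask [646.6, 27.1, 21.9, 108.6, 81.0] [647.4, 28.2, 19.3, 129.7, 298.0]
 flask [653.2, -56.6, 22.0, 108.1, 77.0] [653.3, -56.4, 18.9, 129.9, 296.0]
 flask [659.4, -141.3, 22.0, 108.7, 85.0] [659.7, -140.8, 19.7, 130.1, 302.0]
 st None
 st None
 mallet [430.3, 322.7, 25.0, 59.5, 333.0]
scene
 flask [645.9, 110.8, 22.3, 108.2, 120.0] [644.5, 110.1, 19.8, 129.4, 307.0]
 flask [651.8, 25.7, 21.7, 108.4, 118.0] [650.0, 24.9, 19.7, 129.4, 306.0]
 flask [656.9, -59.2, 22.2, 107.9, 114.0] [655.9, -59.3, 19.4, 129.5, 304.0]
 flask [663.5, -143.2, 21.9, 108.5, 121.0] [662.8, -143.6, 19.0, 129.6, 306.0]
 st None
 st None
 mallet [434.9, 319.8, 25.9, 58.4, 318.0]
top 32 2.8843336268204616 [0.05038369 0.30017265] y at .39 0.31980717033404416
scene 342 9.292937178797246 [0.16362971 0.2464053 ] y at .39 0.310171797759147
```

All four stoppers are seated, with tops at 130 mm and coaxial. Next is the mallet.

```bash

python3 -m pendant '[[[0,0,2.8,-136,226,0,0],[0,0,2.8,-136,226,0,0],[0,0,2.8,-136,226,0,0],[0,0,2.8,-136,226,0,0],[0,0,2.8,-136,226,0,0],[0,0,2.8,-136,226,0,0],[0,0,2.8,-136,226,0,0],[0,0,2.8,-136,226,0,0]]]'
python3 - <<'E'
from look import *
o=grab("m1"); print(np.round(manip.observe()["eef_pos"]*1e3,1))
print(circ(o["scene"],(.433,.32),.05,.054,.065))
E
python3 -m pendant '[[[0,0,0,0,0,-50,0],[0,0,0,0,0,-100,0],[0,0,0,0,0,-130,0],[0,0,0,0,0,-130,0],[0,0,0,0,0,-130,0]]]'
python3 - <<'E'
from look import *
c=manip.capture("scene"); print(np.round(manip.observe()["eef_pos"]*1e3,1))
cv2.imwrite("pics/m2.png",cv2.resize(c["frame"][140:280,400:570,::-1],None,fx=4,fy=4))
E
```

```text
t: 29.4
eef_pos: [0.3913, 0.3104, 0.1997]
orientation: [[-0.989, -0.15, 0.001], [-0.15, 0.989, -0.001], [-0.001, -0.001, -1.0]]
wrist_force: [0.3, -1.0, -0.4]
opening: 0.501
gripper_force: 0.0
[391.4 309.9 199.7]
[434.4, 321.5, 26.9, 58.4, 309.0]
t: 30.0
eef_pos: [0.3909, 0.3104, 0.0699]
orientation: [[-0.989, -0.148, -0.001], [-0.148, 0.989, -0.001], [0.001, -0.001, -1.0]]
wrist_force: [-0.5, 1.5, -0.0]
opening: 0.503
gripper_force: 0.0
[391.6 311.1  70.9]
```

View pics/m2.png

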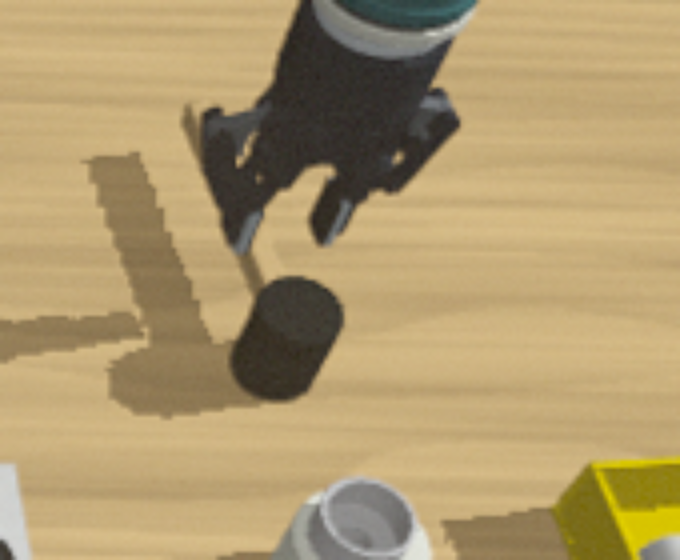

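The crop shows the mallet head at (290,330) and its handle passing near the left finger. I'll check the handle against the finger gap numerically.

```bash
python3 - <<'E'
from look import *
c=np.load("scene0.npz")
def pr(P):
    q=c["view"]@np.r_[P,1]; u=np.array([c["fx"]*q[0]/q[2]+c["cx"],c["fy"]*q[1]/q[2]+c["cy"]]); return np.round((u-[400,140])*4)
p=manip.observe()["eef_pos"]
for z in(.08,.07,.046,.026): print(z,pr((p[0],p[1],z)), "L",pr((p[0]+.003,p[1]-.021,z)),"R",pr((p[0]-.003,p[1]+.021,z)))
print(pr((.41,.316,.046)))
for n in("scene","top"):
  w=cloud(manip.capture(n))
  for x in (.27,.29,.31,.33,.35,.395,.405):
    m=(abs(w[...,0]-x)<.006)&(w[...,2]>.036)&(w[...,2]<.048)&(abs(w[...,1]-.31)<.05); print(n,x,m.sum(),np.round(np.mean(w[m],0)*1e3,1) if m.sum() else "")
E
```

```text
0.08 [282. 226.] L [246. 229.] R [318. 223.]
0.07 [277. 237.] L [241. 241.] R [313. 234.]
0.046 [265. 264.] L [229. 267.] R [300. 261.]
0.026 [255. 285.] L [220. 288.] R [290. 282.]
[278. 289.]
scene 0.27 16 [270.1 286.2  41.6]
scene 0.29 11 [289.4 288.   39.7]
scene 0.31 0 
scene 0.33 0 
scene 0.35 0 
scene 0.395 26 [394.9 310.4  43.7]
scene 0.405 10 [402.  308.1  43.4]
top 0.27 42 [270.8 293.2  44.1]
top 0.29 44 [290.1 297.6  44.2]
top 0.31 41 [310.3 300.3  44.4]
top 0.33 44 [330.  303.9  43.8]
top 0.35 45 [350.5 306.7  43.9]
top 0.395 0 
top 0.405 3 [408.5 309.7  39.7]
```

```bash

python3 -m pendant '[[[0,0,0.4,-0.5,0.3,-30,0],[0,0,0.4,-0.5,0.3,-50,0],[0,0,0.4,-0.5,0.3,-54,0],[0,0,0.4,-0.5,0.3,-54,0]]]'
python3 -m pendant '[[[0,0,0,0,0,0,-1],[0,0,0,0,0,0,-1],[0,0,0,0,0,0,-1],[0,0,0,0,0,0,-1],[0,0,0,0,0,0,-1],[0,0,0,0,0,0,-1],[0,0,0,0,0,0,-1],[0,0,0,0,0,0,-1]]]'
python3 -m pendant '[[[0,0,0,0,0,20,-1],[0,0,0,0,0,60,-1],[0,0,0,0,0,100,-1],[0,0,0,0,0,140,-1],[0,0,0,0,0,140,-1],[0,0,0,0,0,140,-1]]]'
cat > mal.py <<'E'
from look import *
def mal():
    c=manip.capture("scene"); w=cloud(c); s=manip.observe(); p=s["eef_pos"]; R=s["orientation"]
    ax=-R[:2,0]; h=p[:2]+.043*ax
    m=(np.hypot(w[...,0]-h[0],w[...,1]-h[1])<.036)&((w[...,0]-p[0])*ax[0]+(w[...,1]-p[1])*ax[1]>.019)&(w[...,2]>p[2]-.03)&(w[...,2]<p[2]+.09)
    q=w[m]; zt=np.percentile(q[:,2],98); t=q[q[:,2]>zt-.012]
    print("tcp",np.round(p*1e3,1),"top z-tcp",round((zt-p[2])*1e3,1),"head exp",np.round(h*1e3,1))
    A=np.c_[t[:,:2]-h,np.ones(len(t))]; r=t[:,2]-A@np.linalg.lstsq(A,t[:,2],rcond=None)[0]; t=t[abs(r)<.003]
    A=np.c_[t[:,:2]-h,np.ones(len(t))]; k=np.linalg.lstsq(A,t[:,2],rcond=None)[0]
    (x,y),rr=cv2.minEnclosingCircle(t[:,:2].astype(np.float32)); print("top face",len(t),np.round([x*1e3,y*1e3,rr*1e3],1),"z-tcp",round((k[2]-p[2])*1e3,1),"slopes",np.round(k[:2],3))
    return c
E
python3 -c "
from mal import *
c=mal(); mal(); cv2.imwrite('pics/m3.png',cv2.resize(c['frame'][130:290,390:590,::-1],None,fx=4,fy=3.7))"
```

```text
t: 30.55
eef_pos: [0.39, 0.3118, 0.0165]
orientation: [[-0.988, -0.157, 0.001], [-0.157, 0.988, 0.0], [-0.001, 0.0, -1.0]]
wrist_force: [-0.5, -0.3, 0.6]
opening: 0.504
gripper_force: 0.0
t: 31.35
eef_pos: [0.3905, 0.3122, 0.017]
orientation: [[-0.988, -0.157, 0.002], [-0.157, 0.988, 0.001], [-0.002, 0.001, -1.0]]
wrist_force: [-0.7, 0.7, 7.3]
opening: 0.177
gripper_force: 60.5
t: 31.95
eef_pos: [0.3899, 0.3118, 0.1568]
orientation: [[-0.988, -0.157, 0.002], [-0.157, 0.988, 0.001], [-0.002, 0.001, -1.0]]
wrist_force: [-0.1, -0.4, -2.9]
opening: 0.176
gripper_force: 59.4
tcp [388.9 311.2 155.5] top z-tcp 80.2 head exp [431.4 317.9]
top face 13 [409.  313.3  18.8] z-tcp 114.8 slopes [1.491 0.3  ]
tcp [388.4 310.8 154.7] top z-tcp 76.8 head exp [430.8 317.6]
top face 6 [408.1 309.8  15.6] z-tcp 158.1 slopes [3.361 0.559]
```

View pics/m3.png

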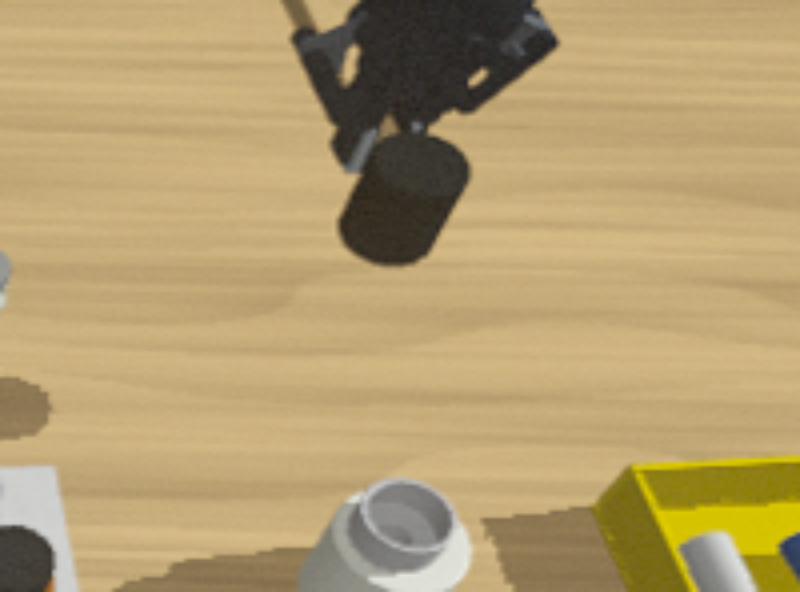

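The mallet is held with its head upright, face level. Moving over pin 1.

```bash
sed -i 's/zt=np.percentile.*$/t=q[(q[:,2]>p[2]+.037)\&(q[:,2]<p[2]+.052)]; zt=np.median(t[:,2])/' mal.py
python3 -m pendant '[[[0,0,0,138,-212.5,0,-1],[0,0,0,138,-212.5,0,-1],[0,0,0,138,-212.5,0,-1],[0,0,0,138,-212.5,0,-1],[0,0,0,138,-212.5,0,-1],[0,0,0,138,-212.5,0,-1],[0,0,0,138,-212.5,0,-1]]]'
python3 -m pendant '[[[0,0,0,0,0,-30,-1],[0,0,0,0,0,-50,-1],[0,0,0,0,0,-50,-1],[0,0,0,0,0,-50,-1]]]'
python3 -c "
from mal import *
mal(); c=mal(); w=cloud(c)
print(circ(w,(.5715,.1055),.02,.066,.085))
cv2.imwrite('pics/m4.png',cv2.resize(c['frame'][180:330,250:450,::-1],None,fx=4,fy=4))"
```

```text
t: 32.75
eef_pos: [0.5268, 0.0977, 0.1538]
orientation: [[-0.988, -0.154, -0.004], [-0.154, 0.988, -0.0], [0.004, 0.0, -1.0]]
wrist_force: [-0.1, 0.4, -2.2]
opening: 0.178
gripper_force: 59.5
t: 33.15
eef_pos: [0.5259, 0.1001, 0.1051]
orientation: [[-0.987, -0.158, -0.003], [-0.158, 0.987, -0.0], [0.003, 0.0, -1.0]]
wrist_force: [0.7, -0.5, -1.7]
opening: 0.171
gripper_force: 59.5
tcp [527.  100.  105.9] top z-tcp 40.3 head exp [569.5 106.8]
top face 418 [569.2 106.3  25.2] z-tcp 40.2 slopes [-0.004 -0.003]
tcp [527.7  99.9 106.5] top z-tcp 40.9 head exp [570.1 106.7]
top face 421 [570.5 106.2  25.3] z-tcp 40.8 slopes [0.004 0.001]
None
```

View pics/m4.png

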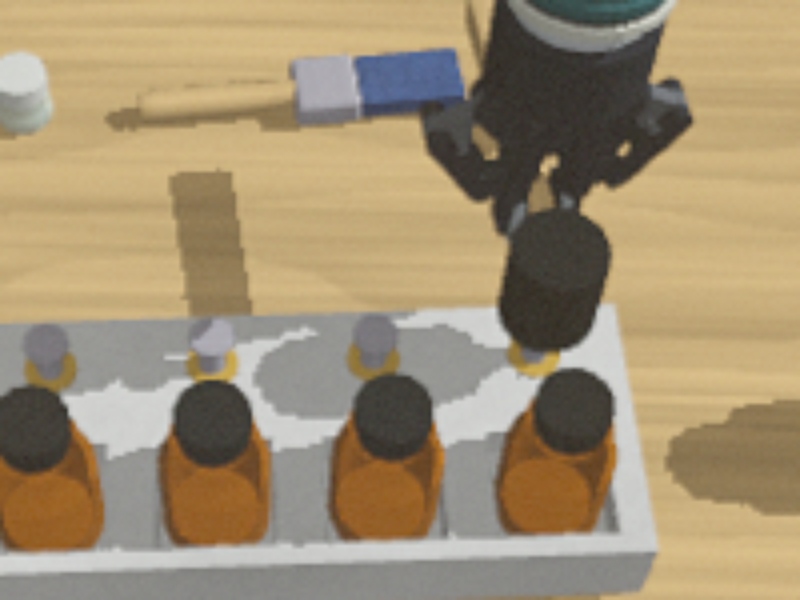

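The head is level and centred over pin 1; its stem shows just below the head at (535,360). Pressing down.

```bash

python3 -m pendant '[[[0,0,0,0,0,-8,-1],[0,0,0,0,0,-14,-1],[0,0,0,0,0,-18,-1],[0,0,0,0,0,-21,-1],[0,0,0,0,0,-23,-1],[0,0,0,0,0,-24,-1],[0,0,0,0,0,-24,-1]]]'
python3 -m pendant '[[[0,0,0,0,0,-1,-1],[0,0,0,0,0,-2,-1],[0,0,0,0,0,-2,-1]]]'
```

```text
t: 33.95
eef_pos: [0.5282, 0.0991, 0.0819]
orientation: [[-0.988, -0.157, 0.001], [-0.157, 0.988, -0.0], [-0.001, -0.0, -1.0]]
wrist_force: [1.7, 1.3, 2.1]
opening: 0.178
gripper_force: 60.2
t: 34.25
eef_pos: [0.528, 0.099, 0.0807]
orientation: [[-0.988, -0.157, 0.001], [-0.157, 0.988, -0.0], [-0.001, -0.0, -1.0]]
wrist_force: [-0.6, 1.3, 9.6]
opening: 0.177
gripper_force: 61.5
```

```bash

python3 -m pendant '[[[0,0,0,0,0,-1,-1],[0,0,0,0,0,-1.5,-1],[0,0,0,0,0,-1.5,-1]]]'
python3 -m pendant '[[[0,0,0,0,0,15,-1],[0,0,0,0,0,27,-1],[0,0,0,0,0,27,-1],[0,0,0,5.2,-84.6,27,-1],[0,0,0,5.2,-84.6,27,-1],[0,0,0,5.2,-84.6,27,-1],[0,0,0,5.2,-84.6,27,-1]]]'
python3 -c "
from mal import *
c=mal(); w=cloud(c)
for p in [(.5715,.1055),(.5767,.021),(.583,-.0643),(.5895,-.1487)]: print(circ(w,p,.02,.058,.085))"
```

```text
t: 34.55
eef_pos: [0.5276, 0.0991, 0.0801]
orientation: [[-0.988, -0.157, 0.001], [-0.157, 0.988, 0.0], [-0.001, -0.0, -1.0]]
wrist_force: [-4.6, 0.6, 21.0]
opening: 0.178
gripper_force: 63.1
t: 35.25
eef_pos: [0.5319, 0.0138, 0.1045]
orientation: [[-0.988, -0.155, -0.002], [-0.155, 0.988, 0.0], [0.002, 0.001, -1.0]]
wrist_force: [0.0, -0.3, -1.7]
opening: 0.177
gripper_force: 59.9
tcp [531.8  14.5 104.6] top z-tcp 41.6 head exp [574.3  21.3]
top face 425 [575.2  19.5  25.6] z-tcp 41.5 slopes [-0.008 -0.001]
[571.7, 104.3, 12.7, 62.5, 92.0]
None
[583.0, -64.0, 12.4, 78.0, 108.0]
[589.1, -148.7, 12.0, 77.1, 109.0]
```

Pin 1 is fully down (62.5 mm read, with the camera reading about 1 mm low). Pins 2 and 3 next.

```bash

python3 -m pendant '[[[0,0,0,0,0,-8,-1],[0,0,0,0,0,-14,-1],[0,0,0,0,0,-19,-1],[0,0,0,0,0,-23,-1],[0,0,0,0,0,-25,-1],[0,0,0,0,0,-26,-1],[0,0,0,0,0,-27,-1],[0,0,0,0,0,-27,-1]]]'
python3 -m pendant '[[[0,0,0,0,0,15,-1],[0,0,0,0,0,27,-1],[0,0,0,0,0,27,-1],[0,0,0,6.2,-85.2,27,-1],[0,0,0,6.2,-85.2,27,-1],[0,0,0,6.2,-85.2,27,-1],[0,0,0,6.2,-85.2,27,-1]]]'
python3 -m pendant '[[[0,0,0,0,0,-8,-1],[0,0,0,0,0,-14,-1],[0,0,0,0,0,-19,-1],[0,0,0,0,0,-23,-1],[0,0,0,0,0,-25,-1],[0,0,0,0,0,-26,-1],[0,0,0,0,0,-27,-1],[0,0,0,0,0,-27,-1]]]'
python3 -m pendant '[[[0,0,0,0,0,15,-1],[0,0,0,0,0,27,-1],[0,0,0,0,0,27,-1],[0,0,0,6.6,-84.4,27,-1],[0,0,0,6.6,-84.4,27,-1],[0,0,0,6.6,-84.4,27,-1],[0,0,0,6.6,-84.4,27,-1]]]'
python3 -c "
from mal import *
c=mal(); w=cloud(c)
for p in [(.5715,.1055),(.5767,.021),(.583,-.0643),(.5895,-.1487)]: print(circ(w,p,.02,.058,.085))"
```

```text
t: 36.1
eef_pos: [0.5323, 0.015, 0.0801]
orientation: [[-0.988, -0.157, 0.0], [-0.157, 0.988, 0.0], [-0.0, 0.0, -1.0]]
wrist_force: [-8.0, 2.5, 22.3]
opening: 0.178
gripper_force: 63.7
t: 36.8
eef_pos: [0.5386, -0.0713, 0.1046]
orientation: [[-0.988, -0.155, -0.001], [-0.155, 0.988, 0.0], [0.001, 0.001, -1.0]]
wrist_force: [-0.6, 0.3, -2.8]
opening: 0.176
gripper_force: 60.0
t: 37.6
eef_pos: [0.5388, -0.0704, 0.0801]
orientation: [[-0.988, -0.157, 0.0], [-0.157, 0.988, -0.0], [-0.0, -0.0, -1.0]]
wrist_force: [-6.6, 0.7, 21.7]
opening: 0.176
gripper_force: 63.6
t: 38.3
eef_pos: [0.545, -0.1554, 0.1045]
orientation: [[-0.988, -0.155, -0.001], [-0.155, 0.988, 0.001], [0.001, 0.001, -1.0]]
wrist_force: [-1.5, 0.4, -0.8]
opening: 0.174
gripper_force: 60.0
tcp [ 544.7 -154.6  104.4] top z-tcp 41.9 head exp [ 587.2 -147.9]
top face 420 [ 588.9 -150.    25.3] z-tcp 41.9 slopes [-0.004 -0.003]
[572.1, 105.2, 12.6, 62.5, 93.0]
[576.9, 20.4, 12.3, 63.1, 93.0]
[583.3, -64.1, 12.1, 62.7, 94.0]
None
```

```bash

python3 -m pendant '[[[0,0,0,0,0,-8,-1],[0,0,0,0,0,-14,-1],[0,0,0,0,0,-19,-1],[0,0,0,0,0,-23,-1],[0,0,0,0,0,-25,-1],[0,0,0,0,0,-26,-1],[0,0,0,0,0,-27,-1],[0,0,0,0,0,-27,-1]]]'
python3 -m pendant '[[[0,0,0,0,0,15,-1],[0,0,0,0,0,40,-1],[0,0,0,0,0,77,-1],[0,0,0,-30,0,77,-1],[0,0,0,-60,0,77,-1],[0,0,0,-60,0,77,-1]]]'
python3 -m pendant '[[[0,0,0,-118,-167.5,0,-1],[0,0,0,-118,-167.5,0,-1],[0,0,0,-118,-167.5,0,-1],[0,0,0,-118,-167.5,0,-1],[0,0,0,-118,-167.5,0,-1],[0,0,0,-118,-167.5,0,-1],[0,0,0,-118,-167.5,0,-1]]]'
python3 -c "
from mal import *
c=mal(); w=cloud(c)
for p in [(.5715,.1055),(.5767,.021),(.583,-.0643),(.5895,-.1487)]: print(circ(w,p,.02,.058,.085))
for p in [(.6434,.1117),(.6494,.0272),(.6552,-.0578),(.6613,-.1422)]: print(circ(w,p,.033,.123,.142))
cv2.imwrite('pics/p1.png',c['frame'][...,::-1])"
```

```text
t: 39.15
eef_pos: [0.5452, -0.1545, 0.0802]
orientation: [[-0.988, -0.157, 0.0], [-0.157, 0.988, 0.0], [-0.0, 0.0, -1.0]]
wrist_force: [-6.5, 3.2, 20.2]
opening: 0.178
gripper_force: 63.6
t: 39.75
eef_pos: [0.4805, -0.1537, 0.1544]
orientation: [[-0.988, -0.157, -0.006], [-0.157, 0.988, 0.002], [0.005, 0.003, -1.0]]
wrist_force: [0.3, 0.6, -2.2]
opening: 0.176
gripper_force: 60.1
t: 40.45
eef_pos: [0.3678, -0.3219, 0.1549]
orientation: [[-0.988, -0.157, -0.0], [-0.157, 0.988, 0.001], [0.0, 0.001, -1.0]]
wrist_force: [-0.4, -0.2, -1.0]
opening: 0.179
gripper_force: 60.0
tcp [ 368.1 -321.5  154.9] top z-tcp 41.7 head exp [ 410.5 -314.7]
top face 334 [ 411.1 -315.4   25.4] z-tcp 41.7 slopes [-0.013 -0.008]
[571.7, 105.3, 12.4, 62.7, 92.0]
[576.4, 20.7, 12.4, 62.8, 93.0]
[583.2, -63.9, 11.9, 62.3, 95.0]
[588.9, -148.0, 12.3, 62.8, 93.0]
[644.9, 110.4, 19.2, 129.4, 307.0]
[650.1, 25.5, 19.7, 129.4, 303.0]
[656.6, -58.9, 19.4, 129.5, 308.0]
[663.1, -143.8, 19.0, 129.6, 308.0]
```

View pics/p1.png

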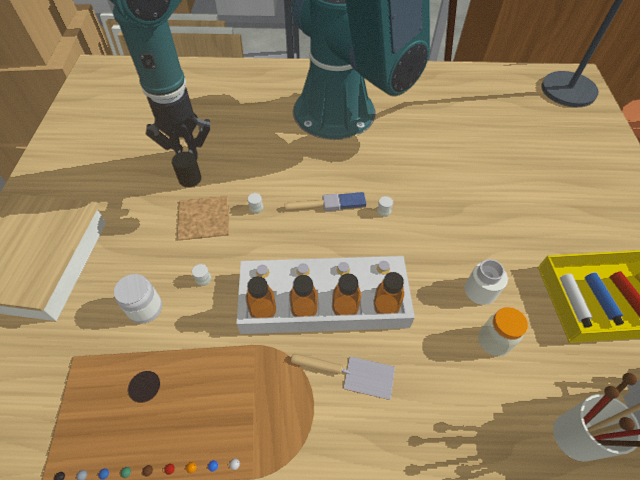

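All four pins are down, and the stoppers and funnel (490,270) are in place. The mallet is above the pad at (203,217), so I'll lower it.

```bash

python3 -m pendant '[[[0,0,0,0,0,-40,-1],[0,0,0,0,0,-80,-1],[0,0,0,0,0,-105,-1],[0,0,0,0,0,-120,-1],[0,0,0,0,0,-127,-1],[0,0,0,0,0,-130,-1],[0,0,0,0,0,-132,-1],[0,0,0,0,0,-132,-1]]]'
python3 -m pendant '[[[0,0,0,0,0,-0.5,-1],[0,0,0,0,0,-1,-1],[0,0,0,0,0,-1,-1]]]'
```

```text
t: 41.3
eef_pos: [0.3682, -0.3229, 0.0239]
orientation: [[-0.988, -0.157, 0.001], [-0.157, 0.988, -0.001], [-0.001, -0.001, -1.0]]
wrist_force: [-0.3, -0.4, -1.6]
opening: 0.173
gripper_force: 60.0
t: 41.6
eef_pos: [0.3679, -0.3231, 0.0229]
orientation: [[-0.988, -0.157, 0.001], [-0.157, 0.988, -0.001], [-0.001, -0.001, -1.0]]
wrist_force: [-1.3, 1.2, 3.0]
opening: 0.178
gripper_force: 60.9
```

Touching the pad. Release, then retreat straight up.

```bash

python3 -m pendant '[[[0,0,0,0,0,0,-0.4],[0,0,0,0,0,0,0],[0,0,0,0,0,0,0],[0,0,0,0,0,0,0],[0,0,0,0,0,0,0]]]'
python3 -m pendant '[[[0,0,0,0,0,20,0],[0,0,0,0,0,50,0],[0,0,0,0,0,100,0],[0,0,0,0,0,150,0],[0,0,0,0,0,180,0],[0,0,0,-50,0,180,0],[0,0,0,-50,0,180,0],[0,0,0,-50,0,180,0]]]'
python3 - <<'E'
from look import *
o=grab("end"); print(np.round(manip.observe()["eef_pos"]*1e3,1))
for n in o:
    w=o[n]; print(n,circ(w,(.41,-.316),.045,.055,.075),circ(w,(.589,.3185),.03,.082,.095))
    m=(np.hypot(w[...,0]-.41,w[...,1]+.316)<.092)&(w[...,2]>.0035)&(w[...,2]<.009); print("pad",cv2.minAreaRect(w[m][:,:2].astype(np.float32)*1e3))
    m=(np.hypot(w[...,0]-.41,w[...,1]+.316)<.03)&(w[...,2]>.06)&(w[...,2]<.072); t=w[m]; print("slope",np.linalg.lstsq(np.c_[t[:,:2]-[.41,-.316],np.ones(len(t))],t[:,2],rcond=None)[0])
    for p in [(.6434,.1117),(.6494,.0272),(.6552,-.0578),(.6613,-.1422)]: print(circ(w,p,.033,.103,.1125),circ(w,p,.033,.123,.142))
    for p in [(.5715,.1055),(.5767,.021),(.583,-.0643),(.5895,-.1487)]: print(circ(w,p,.02,.058,.085))
E
```

```text
t: 42.1
eef_pos: [0.3675, -0.3226, 0.0222]
orientation: [[-0.988, -0.157, -0.0], [-0.157, 0.988, -0.0], [0.0, -0.0, -1.0]]
wrist_force: [0.1, 0.6, 0.0]
opening: 0.5
gripper_force: 0.0
t: 42.9
eef_pos: [0.3167, -0.3223, 0.2023]
orientation: [[-0.988, -0.155, 0.0], [-0.155, 0.988, 0.0], [-0.0, 0.0, -1.0]]
wrist_force: [0.5, -0.2, -0.3]
opening: 0.499
gripper_force: 0.0
[ 317.8 -322.7  202.1]
top [400.5, -317.2, 33.5, 64.7, 506.0] [585.6, 319.8, 25.3, 88.0, 141.0]
pad ((411.14556884765625, -317.71270751953125), (180.65725708007812, 176.439208984375), 36.15169143676758)
slope [-0.0250564  -0.00113432  0.06494272]
[641.3, 112.6, 22.1, 109.0, 79.0] [642.1, 111.9, 19.2, 130.0, 295.0]
[647.5, 27.6, 22.0, 108.7, 81.0] [647.1, 28.0, 19.0, 129.9, 293.0]
[653.3, -56.7, 21.8, 108.6, 81.0] [653.7, -56.5, 19.0, 129.9, 298.0]
[659.0, -141.2, 22.1, 107.7, 81.0] [659.5, -140.8, 19.2, 130.2, 301.0]
[568.2, 107.4, 12.0, 63.5, 102.0]
[573.8, 22.8, 12.0, 63.6, 104.0]
[580.1, -61.6, 11.9, 63.3, 100.0]
[585.8, -146.6, 11.6, 63.4, 100.0]
scene [411.6, -317.3, 26.5, 64.3, 322.0] [588.3, 317.4, 24.5, 86.6, 161.0]
pad ((416.47998046875, -314.18914794921875), (133.7461395263672, 121.07931518554688), 8.355778694152832)
slope [-0.01372293 -0.00852352  0.06445139]
[645.8, 110.5, 21.9, 108.1, 118.0] [644.9, 109.8, 19.7, 129.3, 309.0]
[651.5, 25.9, 21.9, 108.1, 118.0] [650.2, 26.3, 19.6, 129.3, 302.0]
[657.5, -59.0, 22.1, 108.3, 114.0] [657.1, -58.5, 19.7, 129.5, 309.0]
[663.6, -142.8, 21.8, 108.4, 122.0] [663.2, -143.9, 19.5, 129.7, 312.0]
[571.5, 105.2, 12.1, 62.7, 94.0]
[576.5, 19.8, 12.9, 62.5, 93.0]
[583.2, -63.6, 12.6, 62.7, 92.0]
[588.5, -148.8, 12.6, 62.6, 92.0]
```

View pics/scene_end.png

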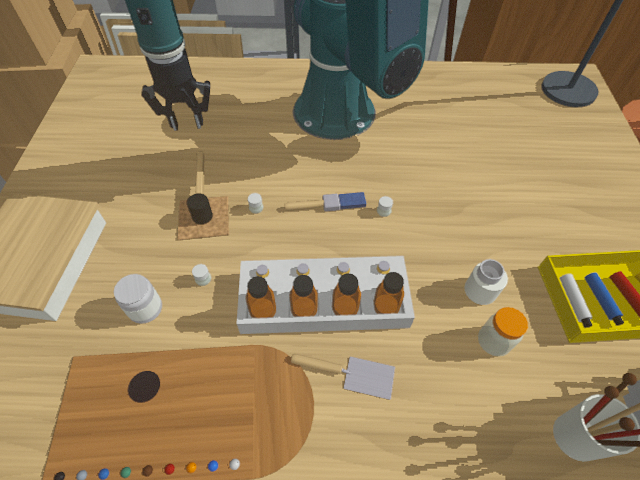

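The final view shows the mallet standing on its head on the pad at (200,210), the funnel in the pot, four stoppered flasks, and all pins down. The gripper is clear of everything, so I'll hand in.

```bash
python3 -c "
from workcell import manip
print(manip.hand_in())"
```

```text
the job is handed in; nothing more can be done
None
```

The job is handed in, with no verdict returned: by my last camera check the funnel hangs in its pot, all four flasks are stoppered, their pins are fully down, and the mallet stands on its head on the cork pad.

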